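# Fit the sharpening hones and check them with the gauge

## Robot

A 6-joint arm with a two-finger parallel gripper is mounted at the origin on the work surface. World frame = base frame: x ahead of the robot, y to its left, z up, the work surface at z = 0. Lengths are in m, angles in degrees, forces in N, time in s.
With the tool pointing down it reaches from about 0.4 to 0.825 m from the base axis. Payload 7 kg.
Tool frame: the origin (TCP) lies on the centre line of the jaws, within the pads' length; the fingertips stand 14 mm ahead of it and the grasp point (between the pads) lies 5 mm behind it; z points along the fingers, x is the direction in which the jaws open and shut, and the axes are right-handed (so a half turn about z gives the same grasp; the last joint's range is limited). The gripper opens to 88 mm and grips with 3 to 60 N. Pads are 19 mm wide; open, the fingers measure 130 mm over their backs; the gripper's body (78 mm by 193 mm) begins 47 mm behind the grasp point.
Start: joints at [-57.577, 20.546, 0.682, 0, -70.136, -16.507], TCP at [0.185, -0.649, 0.216] pointing down, gripper open.
Joint ranges: [-176.03, 176.03], [-82.01, 121.73], [-58.28, 71.71], [-173.87, 95.51], [-174.79, -0.11], [-173.66, 173.66]. Speed limits (degrees/s): [136.94, 136.94, 172.46, 180, 180, 180].

## Interface

Orientations are given as [roll, pitch, yaw] about the fixed x, y, z axes, in that order (R = Rz(yaw) Ry(pitch) Rx(roll)).
In Python, from plant import * gives the robot as it stands.
- The arm moves only by the shell command python3 -m handwheel 'ROWS' [OPENING]. ROWS is JSON, a list of rows, each a list of 2 entries, a list of its own where there are three numbers: the shift along the tool's x, y, z each as a share of 0.2 m, from -1 to 1, then the turn, a rotation vector about the tool's x, y, z each as a share of 360 degrees, from -1 to 1. In form: [[[tx, ty, tz], [ax, ay, az]], ...]. A call has 1 to 5 rows; each row is the pose to reach, as a shift and turn from the pose commanded when the call began, along the tool's axes at that moment, turning the shorter way round; what a row does not reach only later rows make up. A row lasts 1/12 s, in which the tool goes at most 41.7 mm and 7.16 degrees, less where a joint would pass 70% of its speed; a pose out of reach is approached as far as the arm can. A call with a number of a shift or a turn outside -1 to 1 is refused whole. A call with a gripper value outside its range is refused whole. OPENING is the closure, from -1 (fully open) to 1 (shut), set as the call begins (- or left out, the last holds). The fingers move at their own pace and stop on an object; the grip force is fixed at half the most. Time passes only in rows, so rows that repeat a pose let the fingers close. It gives the time, the measured TCP pose, the force and the opening at its end, in the units of the state.
- get_obs(): the state, without advancing time (a new reading comes with each control period).
- snapshot(name): name is "side" or "top"; returns a dict with "color" (384x512x3 uint8, red, green, blue), "z_map" (384x512 float32, m along the optical axis (not along the pixel's ray), 0 where there is no reading), "intrinsics" (3x3 intrinsics, pixels), "rvec" (rotation vector, rad) and "tvec" (3), from world to camera coordinates, as OpenCV has them. Camera axes: x right, y down, z forward; pixel columns grow to the right and rows downward; lengths in m; the calibration is good to about 2 mm. A picture is of the moment at which its call begins.
- close_job(): hands the job in, once; it reports no verdict.
The state is a dict: "clock": time; "joint_pos": joint angles; "qvel": joint speeds; "tau": joint torques, N m; "tool_pos": TCP position; "orientation": TCP orientation; "force": force on the tool from outside, world axes, zero at the start; "moment": the same for the moment, N m; "opening": finger opening in m.
Only numpy, scipy, OpenCV 4.12 (cv2) and the standard library are available. Lean on these libraries where they do the work, as an engineer would, in place of code of your own. Each camera call takes 0.05 s, during which the arm holds its last target. There are 200 camera calls.

## Task

Get the knife sharpening board ready: press every hone lying on the board (two or three) down into the bracket of its own length, past the spring clips, until it sits fully home and flat. Then take the gauge from its stand and, holding it upright, rest its foot lightly for about two seconds on the two test marks of each fitted hone, first the big mark and then the small one, starting with the longest hone and ending with the shortest. Put the gauge back upright in its stand, fully down, and leave the knives and other things where they lie.

Things in the scene. Friction and masses are not known exactly. Their poses are not given: they have to be found in the camera images.
- hone_long_center (a point): The long hone (may be absent): grey stone 110 x 36 mm on a steel backing plate, 24 mm thick in all, 0.23 kg, lying stone up. At each end an ear of the backing, flush with the underside, sticks out 12 mm (16 mm wide, 5 mm thick). Point: its middle, 12 mm over the underside; x along it, y across the 36 mm (grip across these), z up.
- hone_long_big_mark (a point): Big test mark of the long hone: a black disc 20 mm across with a white dot, on its top face on the centre line, 40 mm from its middle toward its +x end.
- hone_long_small_mark (a point): Small test mark of the long hone: a black disc 10 mm across with a white dot, on its top face on the centre line, 40 mm from its middle toward its -x end.
- hone_medium_center (a point): The medium hone (may be absent): grey stone 90 x 36 mm on a steel backing plate, 24 mm thick in all, 0.21 kg, lying stone up. At each end an ear of the backing, flush with the underside, sticks out 12 mm (16 mm wide, 5 mm thick). Point: its middle, 12 mm over the underside; x along it, y across the 36 mm (grip across these), z up.
- hone_medium_big_mark (a point): Big test mark of the medium hone: a black disc 20 mm across with a white dot, on its top face on the centre line, 30 mm from its middle toward its +x end.
- hone_medium_small_mark (a point): Small test mark of the medium hone: a black disc 10 mm across with a white dot, on its top face on the centre line, 30 mm from its middle toward its -x end.
- hone_short_center (a point): The short hone (may be absent): grey stone 70 x 36 mm on a steel backing plate, 24 mm thick in all, 0.19 kg, lying stone up. At each end an ear of the backing, flush with the underside, sticks out 12 mm (16 mm wide, 5 mm thick). Point: its middle, 12 mm over the underside; x along it, y across the 36 mm (grip across these), z up.
- hone_short_big_mark (a point): Big test mark of the short hone: a black disc 20 mm across with a white dot, on its top face on the centre line, 20 mm from its middle toward its +x end.
- hone_short_small_mark (a point): Small test mark of the short hone: a black disc 10 mm across with a white dot, on its top face on the centre line, 20 mm from its middle toward its -x end.
- bracket_long_seat (a point): Bracket for the long hone: aluminium, fixed on the plywood board (top 12 mm over the table), 154 x 50 mm; each end, 40 mm high, has an upright slot for one ear, open at the top and inward; a bar 24 mm wide, 8 mm high joins the ends. Point: where the hone's middle is when fully home, either way round, 24 mm over the board. x along the bracket, z up.
- bracket_medium_seat (a point): Bracket for the medium hone: aluminium, fixed on the plywood board (top 12 mm over the table), 134 x 50 mm; each end, 40 mm high, has an upright slot for one ear, open at the top and inward; a bar 24 mm wide, 8 mm high joins the ends. Point: where the hone's middle is when fully home, either way round, 24 mm over the board. x along the bracket, z up.
- bracket_short_seat (a point): Bracket for the short hone: aluminium, fixed on the plywood board (top 12 mm over the table), 114 x 50 mm; each end, 40 mm high, has an upright slot for one ear, open at the top and inward; a bar 24 mm wide, 8 mm high joins the ends. Point: where the hone's middle is when fully home, either way round, 24 mm over the board. x along the bracket, z up.
- bracket_long_clips (a point): Middle between the long bracket's clips. All brackets: slots 19 mm wide, flared to 31 mm at the mouth, 3 mm play lengthwise; ear ledges 12 mm over the board; a sprung leaf at each slot's outer end slopes in from 38 to 24 mm over the board and stands 2.5 mm in the ear's way. A hone just laid in stays high; pushed straight down with 5 to 15 N it goes home, and the clips hold it by friction.
- stand: The gauge's stand: a dark wooden block 46 x 46 mm, 40 mm high, on a foot 75 x 75 mm, fixed. Origin: centre of its underside; z up. In its top a square socket 24.5 mm wide, 10 mm deep (its floor 30 mm over the underside), and in that floor a 13 mm square hole for the gauge's foot.
- gauge_grip (a point): The gauge: an upright square aluminium bar 22 x 22 x 70 mm, 0.13 kg, its lower end on the floor of the stand's socket; below that end a collar and thin sprung foot stick out 24 mm. Point: middle of the bar, 35 mm over its lower end; x, y square to its faces (grip across two of them), z up. Lift it over 40 mm to clear the stand.
- gauge_tip (a point): Tip of the gauge's foot, rounded, 2.8 mm radius, on the gauge's axis 59 mm below the middle of the bar when the foot is free.
- gauge_plunger (a joint): How far the gauge's foot is pushed in, in m: 0 free, at most 0.007; 1 N starts it and 3.5 N pushes it right in.
- knife_a: A sheath knife with a dark wood handle, 220 mm long, lying near the robot; to be left alone. Origin: on its underside.
- knife_b: A knife with a wood handle, 260 mm long, at the far side of the board; to be left alone. Origin: on its underside.
- knife_c: A knife with a white handle, 235 mm long, at the far right; to be left alone. Origin: on its underside.
- tape_roll: A roll of paper tape, 84 mm across, 24 mm high; to be left alone. Origin: on its underside.
- oil_bottle: A small amber oil bottle, 44 mm across, 90 mm high; to be left alone. Origin: on its underside.
- cork_block: A cork block 70 x 40 x 25 mm; to be left alone. Origin: on its underside.
- blade_box: A cardboard box 90 x 50 x 30 mm; to be left alone. Origin: on its underside.

How it is judged (in metres and radians):
On the way, in this order (a step that is already met when the one before it is completed fails the run):
1. every hone present is pressed down flat in the bracket of its own length (horizontal distance between hone_long_center and bracket_long_seat below 0.005 m and z of hone_long_center in the frame of bracket_long_seat between -0.003 and 0.0022 m and angle between each of hone_long_center, hone_medium_center, hone_short_center's own z axis and vertical below 0.06 rad and angle between the x axis of hone_long_center and the x axis of bracket_long_seat, either way round below 0.12 rad and horizontal distance between hone_medium_center and bracket_medium_seat below 0.005 m and z of hone_medium_center in the frame of bracket_medium_seat between -0.003 and 0.0022 m and angle between the x axis of hone_medium_center and the x axis of bracket_medium_seat, either way round below 0.12 rad and horizontal distance between hone_short_center and bracket_short_seat below 0.005 m and z of hone_short_center in the frame of bracket_short_seat between -0.003 and 0.0022 m and angle between the x axis of hone_short_center and the x axis of bracket_short_seat, either way round below 0.12 rad), for 0.3 s.
2. with the hones seated, the gauge's foot rests on the big mark of the long hone (horizontal distance between gauge_tip and hone_long_big_mark below 0.006 m and contact force between gauge and hone_long above 0.5 N and angle between the z axis of gauge_grip and the z axis of hone_long_center, either way round below 0.2 rad and horizontal distance between hone_long_center and bracket_long_seat below 0.005 m and z of hone_long_center in the frame of bracket_long_seat between -0.003 and 0.0022 m and angle between hone_long_center's own z axis and vertical below 0.06 rad and angle between the x axis of hone_long_center and the x axis of bracket_long_seat, either way round below 0.12 rad), for 1 s.
3. with the hones seated, the gauge's foot rests on the small mark of the long hone (horizontal distance between gauge_tip and hone_long_small_mark below 0.006 m and contact force between gauge and hone_long above 0.5 N and angle between the z axis of gauge_grip and the z axis of hone_long_center, either way round below 0.2 rad and horizontal distance between hone_long_center and bracket_long_seat below 0.005 m and z of hone_long_center in the frame of bracket_long_seat between -0.003 and 0.0022 m and angle between hone_long_center's own z axis and vertical below 0.06 rad and angle between the x axis of hone_long_center and the x axis of bracket_long_seat, either way round below 0.12 rad), for 1 s.
4. with the hones seated, the gauge's foot rests on the big mark of the medium hone (horizontal distance between gauge_tip and hone_medium_big_mark below 0.006 m and contact force between gauge and hone_medium above 0.5 N and angle between the z axis of gauge_grip and the z axis of hone_medium_center, either way round below 0.2 rad and horizontal distance between hone_medium_center and bracket_medium_seat below 0.005 m and z of hone_medium_center in the frame of bracket_medium_seat between -0.003 and 0.0022 m and angle between hone_medium_center's own z axis and vertical below 0.06 rad and angle between the x axis of hone_medium_center and the x axis of bracket_medium_seat, either way round below 0.12 rad), for 1 s.
5. with the hones seated, the gauge's foot rests on the small mark of the medium hone (horizontal distance between gauge_tip and hone_medium_small_mark below 0.006 m and contact force between gauge and hone_medium above 0.5 N and angle between the z axis of gauge_grip and the z axis of hone_medium_center, either way round below 0.2 rad and horizontal distance between hone_medium_center and bracket_medium_seat below 0.005 m and z of hone_medium_center in the frame of bracket_medium_seat between -0.003 and 0.0022 m and angle between hone_medium_center's own z axis and vertical below 0.06 rad and angle between the x axis of hone_medium_center and the x axis of bracket_medium_seat, either way round below 0.12 rad), for 1 s.
6. with the hones seated, the gauge's foot rests on the big mark of the short hone (horizontal distance between gauge_tip and hone_short_big_mark below 0.006 m and contact force between gauge and hone_short above 0.5 N and angle between the z axis of gauge_grip and the z axis of hone_short_center, either way round below 0.2 rad and horizontal distance between hone_short_center and bracket_short_seat below 0.005 m and z of hone_short_center in the frame of bracket_short_seat between -0.003 and 0.0022 m and angle between hone_short_center's own z axis and vertical below 0.06 rad and angle between the x axis of hone_short_center and the x axis of bracket_short_seat, either way round below 0.12 rad), for 1 s.
7. with the hones seated, the gauge's foot rests on the small mark of the short hone (horizontal distance between gauge_tip and hone_short_small_mark below 0.006 m and contact force between gauge and hone_short above 0.5 N and angle between the z axis of gauge_grip and the z axis of hone_short_center, either way round below 0.2 rad and horizontal distance between hone_short_center and bracket_short_seat below 0.005 m and z of hone_short_center in the frame of bracket_short_seat between -0.003 and 0.0022 m and angle between hone_short_center's own z axis and vertical below 0.06 rad and angle between the x axis of hone_short_center and the x axis of bracket_short_seat, either way round below 0.12 rad), for 1 s.
At the end, for the whole second after the job is handed in: Every hone present sits in the bracket of its own length (centre within 5 mm, down to within 2.2 mm of the ledges, level within 0.06 rad, lengthwise within 0.12 rad), and the gauge stands in its stand's socket (within 6 mm, down to within 3 mm, upright within 0.12 rad), all at rest (all of step 1 and linear speed of each of hone_long, hone_medium, hone_short, gauge below 0.02 m/s and horizontal distance between gauge_grip and stand below 0.006 m and z of gauge_grip in the frame of stand below 0.068 m and angle between gauge_grip's own z axis and vertical below 0.12 rad); the robot touches nothing.
It fails at once if a knife or another bystander is moved more than 4 cm (distance of any of knife_a, knife_b, knife_c, tape_roll, oil_bottle, cork_block, blade_box from where it was at the start of the episode above 0.04 m).
It fails at once if the gauge is pressed on a hone with more than 22 N (contact force between gauge and hone_long above 22 N or contact force between gauge and hone_medium above 22 N or contact force between gauge and hone_short above 22 N).
Of hone_long, hone_medium, hone_short only 2 to 3 are there at a start; the rules pass over those that are not, and their reading is None.
At some moment in a run one of hone_long, hone_medium, hone_short may be knocked a few centimetres aside while the robot is not near it.
It also fails if it takes over 210 s, if anything falls off the work surface, if the arm or the gripper's body presses on something with over 40 N, if the wrist force passes 120 N, or if a joint passes its speed limit or range.

## Working session

There is one attempt and no reset: what is moved stays moved. The work goes in short steps, Python scripts to look and compute and a shell command to move; the robot and the scene stay as the last step left them, time stands still between calls to the robot, and variables do not carry over. Pictures are saved under pics/ and viewed, about 12 in all and at most 16, crops included, and the job is handed in when it is done.

```bash
ls; mkdir -p pics
cat > h.py <<'E'
from plant import *
import numpy as np, cv2
def snap(n,f=None):
    s=snapshot(n)
    if f: cv2.imwrite('pics/'+f,cv2.cvtColor(s['color'],cv2.COLOR_RGB2BGR))
    return s
def pts(s):
    z=s['z_map'];K=s['intrinsics'];R=cv2.Rodrigues(np.array(s['rvec'],float))[0];t=np.array(s['tvec'],float).ravel()
    v,u=np.indices(z.shape)
    P=np.stack([(u-K[0,2])/K[0,0]*z,(v-K[1,2])/K[1,1]*z,z],-1)
    W=(P-t)@R
    W[z==0]=np.nan
    return W
def ray(s,u,v,h):
    K=s['intrinsics'];R=cv2.Rodrigues(np.array(s['rvec'],float))[0];t=np.array(s['tvec'],float).ravel()
    d=R.T@np.array([(u-K[0,2])/K[0,0],(v-K[1,2])/K[1,1],1]);c=-R.T@t
    return c+d*(h-c[2])/d[2]
def proj(s,p):
    return cv2.projectPoints(np.array(p,float).reshape(-1,3),np.array(s['rvec'],float),np.array(s['tvec'],float),np.array(s['intrinsics'],float),None)[0].reshape(-1,2)
E
python3 - <<'E'
from h import *
import pickle
for n in ('top','side'):
    s=snap(n); pickle.dump(s,open(n+'.pkl','wb'))
    c=cv2.cvtColor(s['color'],cv2.COLOR_RGB2BGR)
    cv2.imwrite(f'pics/{n}0.png',cv2.resize(c,(768,576),interpolation=cv2.INTER_CUBIC))
    R=cv2.Rodrigues(np.array(s['rvec'],float))[0];print(n,-R.T@np.ravel(s['tvec']),R[2],s['intrinsics'][0])
print(get_obs())
E
```

```text
pics
top [ 0.43682463 -0.01736981  1.07721886] [ 0.13406715  0.01816232 -0.9908058 ] [374.00032974   0.         258.9083444 ]
side [0.09345725 0.67307492 1.07167709] [ 0.39870897 -0.51450567 -0.75915418] [403.57183099   0.         249.70677337]
{'clock': 0.1, 'joint_pos': array([-5.75777475e+01,  2.05891119e+01,  6.37988587e-01, -1.80554636e-02,
       -7.01364938e+01, -1.65052166e+01]), 'qvel': array([-0.02495452, -0.04698519,  0.17197141,  0.02106065,  0.0418777 ,
       -0.05517428]), 'tau': array([-1.47923969e-03, -5.84165239e+01,  2.93748808e+01,  7.01557472e+00,
        1.00962940e-02, -5.47640457e-05]), 'tool_pos': array([ 0.18493824, -0.64868359,  0.21478744]), 'orientation': array([-1.79991380e+02, -8.88293461e-02,  1.05910881e+02]), 'force': array([ 0.51099687, -0.55926703, -0.41068928]), 'moment': array([-0.00568229, -0.03973087, -0.01825523]), 'opening': 0.08741082103839476}
```

View pics/top0.png

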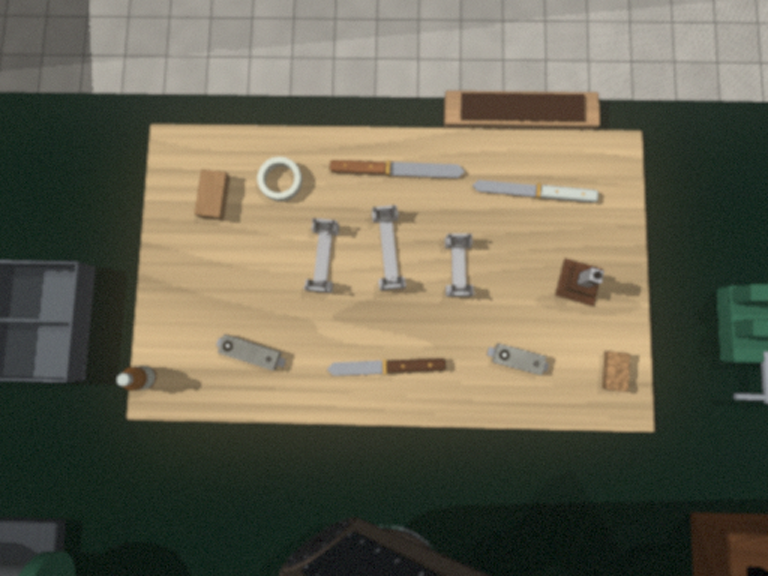

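View pics/side0.png

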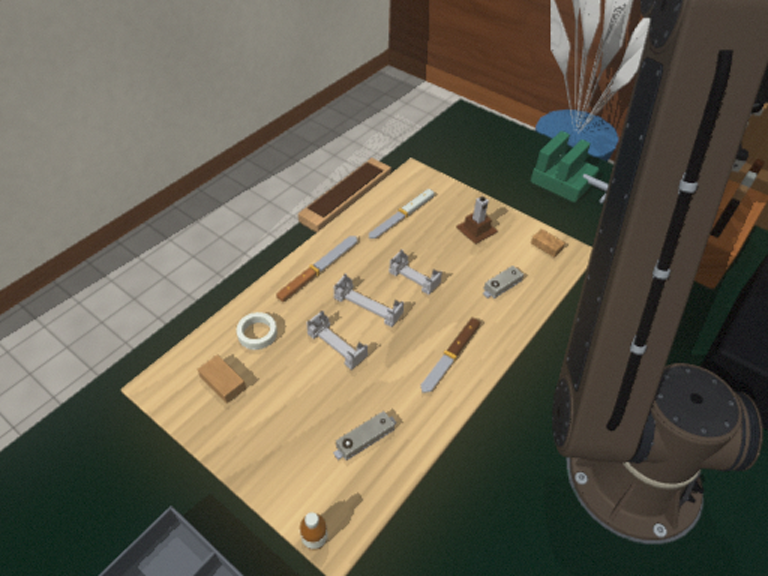

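The top view shows a hone on the left (~(252,352)/1.5), one on the right (~(520,358)/1.5), brackets at (320,256) medium, (388,248) long and (459,266) short, and the stand with gauge at (580,282). Next I'll fit the shapes from depth and enlarged crops.

Run:
```python
from h import *
import pickle
s=pickle.load(open('top.pkl','rb'));W=pts(s)
b=W[100:260,110:420,2];print('board z',np.nanmedian(b))
def blob(u0,u1,v0,v1,z0,z1):
    w=W[v0:v1,u0:u1].reshape(-1,3);w=w[(w[:,2]>z0)&(w[:,2]<z1)]
    r=cv2.minAreaRect((w[:,:2]*1000).astype(np.float32));print((u0,v0),len(w),np.round(w.mean(0),4),r,'medz',np.nanmedian(w[:,2]))
blob(140,195,215,255,.027,.05)
blob(320,372,222,257,.027,.05)
for u0,u1,v0,v1 in [(200,228,140,162),(200,228,180,200),(245,270,132,152),(248,275,180,200),(294,320,150,170),(294,320,185,204)]: blob(u0,u1,v0,v1,.035,.07)
blob(360,410,160,210,.08,.2)
blob(360,410,160,210,.044,.06)
c=cv2.cvtColor(s['color'],cv2.COLOR_RGB2BGR)
def crop(u,v): return cv2.resize(c[v:v+48,u:u+64],None,fx=6.25,fy=6.25,interpolation=cv2.INTER_CUBIC)
A=[(138,212),(316,216),(190,135),(240,130),(278,148),(355,160)]
cv2.imwrite('pics/crops.png',np.vstack([np.hstack([crop(*a) for a in A[:2]]),np.hstack([crop(*a) for a in A[2:4]])]))
cv2.imwrite('pics/crops2.png',np.hstack([crop(*a) for a in A[4:]]))
```

```text
board z 0.012164499619669655
(140, 215) 530 [0.4281 0.2592 0.0355] ((428.003662109375, 260.02032470703125), (110.32878875732422, 36.512840270996094), 73.44925689697266) medz 0.035415429604448975
(320, 222) 445 [ 0.426  -0.2397  0.0357] ((425.8897705078125, -240.66793823242188), (90.85671997070312, 36.086891174316406), 75.96331787109375) medz 0.035570480972617474
(200, 140) 114 [0.6695 0.1263 0.0459] ((668.6180419921875, 126.86164093017578), (47.34654235839844, 19.312698364257812), 85.0548324584961) medz 0.04691338492237852
(200, 180) 102 [0.5525 0.1348 0.0462] ((554.303466796875, 135.30987548828125), (46.6782341003418, 18.9877986907959), 85.77430725097656) medz 0.04744890897379228
(245, 132) 111 [0.6963 0.0131 0.0461] ((695.6218872070312, 13.05844497680664), (19.286575317382812, 46.31690979003906), 7.085819721221924) medz 0.046221686779292996
(248, 180) 99 [ 0.5601 -0.0037  0.0465] ((561.3524169921875, -3.178730010986328), (18.528512954711914, 46.4620246887207), 6.529119491577148) medz 0.04717513338985894
(294, 150) 120 [ 0.6463 -0.1269  0.0462] ((645.3421020507812, -127.75518798828125), (19.087383270263672, 46.78105926513672), 0.8082582354545593) medz 0.04750791823626109
(294, 185) 100 [ 0.5492 -0.129   0.0475] ((550.6621704101562, -129.9270477294922), (19.263708114624023, 46.367042541503906), 1.5727349519729614) medz 0.04882234479724481
(360, 160) 117 [ 0.5716 -0.3537  0.1062] ((572.9041137695312, -356.32794189453125), (21.587631225585938, 22.76185417175293), 76.8030776977539) medz 0.11081399669252531
(360, 160) 179 [ 0.5695 -0.3501  0.0514] ((572.3717651367188, -357.3590087890625), (46.84514236450195, 45.47385787963867), 74.28604125976562) medz 0.05162573196228012
```

View pics/crops.png

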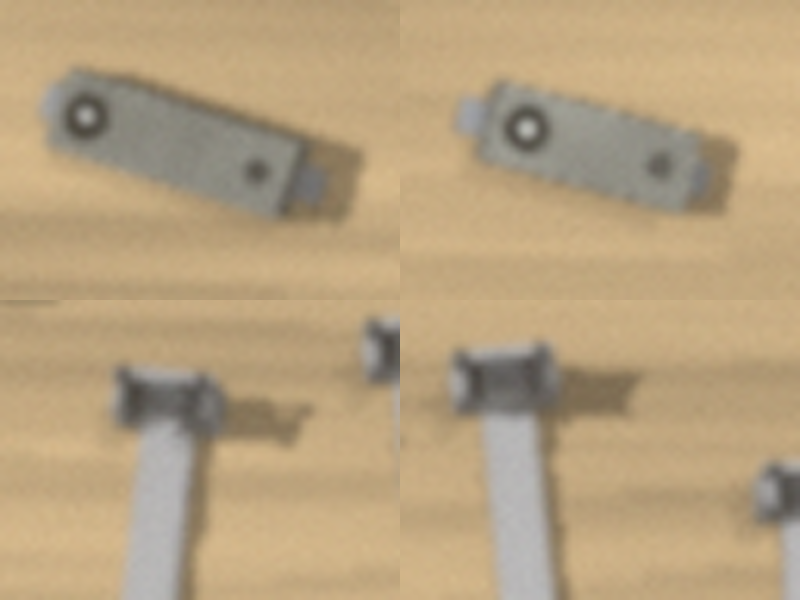

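View pics/crops2.png

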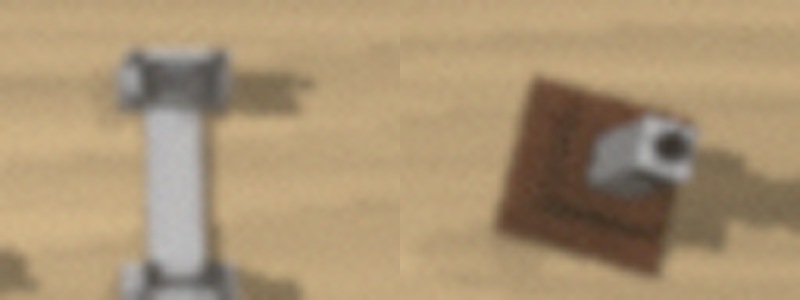

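The crops show the big marks at the left end of each hone, at crop (86,116) and (527,128), and the small ones at (257,171) and (660,165). By stone length the left hone is the long one (110 mm) and the right is the medium (90 mm). There's no short hone.

```bash
cat >> h.py <<'E'
def go(x,y,z,yaw):
    "rotation share about tool z, then shift (units of 0.2 m) in the tool axes AFTER that rotation; also in the axes now"
    o=get_obs();p=np.array(o['tool_pos']);r,pi,w=o['orientation']
    d=(yaw-w+180)%360-180
    from scipy.spatial.transform import Rotation as Ro
    R0=Ro.from_euler('xyz',[r,pi,w],degrees=True);R1=Ro.from_euler('xyz',[180,0,yaw],degrees=True)
    e=np.array([x,y,z])-p
    print('clock',round(o['clock'],2),'pos',np.round(p,4),'ori',np.round(o['orientation'],2),'F',np.round(o['force'],1),'open',round(o['opening'],4))
    print('d_yaw',round(d,2),'turn share',np.round((R0.inv()*R1).as_rotvec(degrees=True)/360,4),'| shift/0.2 new axes',np.round(R1.inv().apply(e)/.2,4),'now axes',np.round(R0.inv().apply(e)/.2,4))
E
python3 - <<'E'
from h import *
import pickle
s=pickle.load(open('top.pkl','rb'))
def m(u0,v0,x,y): return ray(s,(x+.5)/6.25-.5+u0,(y+.5)/6.25-.5+v0,.036)[:2]
for n,a,b in (('long',m(138,212,86,116),m(138,212,257,171)),('med',m(316,216,127,128),m(316,216,260,165))):
    d=a-b;print(n,a,b,(a+b)/2,np.linalg.norm(d),np.degrees(np.arctan2(d[1],d[0])))
go(.426,-.2405,.18,165.96)
E
```

```text
long [0.44051452 0.29752348] [0.41794757 0.2201635 ] [0.42923104 0.25884349] 0.08058432310194082 73.73732204530688
med [ 0.43469276 -0.21285227] [ 0.41981595 -0.2708542 ] [ 0.42725435 -0.24185323] 0.05987940393552266 75.61441721111689
clock 0.1 pos [ 0.1849 -0.6487  0.2148] ori [-1.7999e+02 -9.0000e-02  1.0591e+02] F [ 0.5 -0.6 -0.4] open 0.0874
d_yaw 60.05 turn share [ 1.000e-04 -2.000e-04 -1.668e-01] | shift/0.2 new axes [-0.6742  2.2724  0.1739] now axes [1.632  1.7187 0.1762]
```

```bash
python3 -m handwheel '[[[0,0,0],[0,0,-0.018]],[[0,0,0],[0,0,-0.036]],[[0,0,0],[0,0,-0.054]],[[0,0,0],[0,0,-0.07]],[[0,0,0],[0,0,-0.0834]]]'
python3 -m handwheel '[[[0,0,0],[0,0,-0.018]],[[0,0,0],[0,0,-0.036]],[[0,0,0],[0,0,-0.054]],[[0,0,0],[0,0,-0.07]],[[0,0,0],[0,0,-0.0834]]]'
python3 -m handwheel '[[[-0.04,0.12,0],[0,0,0]],[[-0.09,0.27,0],[0,0,0]],[[-0.14,0.43,0],[0,0,0]],[[-0.18,0.6,0],[0,0,0]],[[-0.22,0.76,0],[0,0,0]]]'
python3 -m handwheel '[[[-0.05,0.16,0],[0,0,0]],[[-0.1,0.32,0],[0,0,0]],[[-0.14,0.47,0],[0,0,0]],[[-0.18,0.62,0],[0,0,0]],[[-0.22,0.76,0],[0,0,0]]]'
python3 -m handwheel '[[[-0.05,0.16,0.03],[0,0,0]],[[-0.1,0.32,0.06],[0,0,0]],[[-0.14,0.47,0.1],[0,0,0]],[[-0.2,0.65,0.15],[0,0,0]],[[-0.23,0.75,0.17],[0,0,0]]]'
python3 -m handwheel '[[[0,0,0],[0,0,0]],[[0,0,0],[0,0,0]],[[0,0,0],[0,0,0]]]'
python3 - <<'E'
from h import *
import pickle
go(.4266,-.2412,.08,165.8)
s=snap('top');pickle.dump(s,open('top1.pkl','wb'))
cv2.imwrite('pics/t1.png',cv2.resize(cv2.cvtColor(s['color'],cv2.COLOR_RGB2BGR)[80:290,80:430],None,fx=2.25,fy=2.25,interpolation=cv2.INTER_CUBIC))
E
```

```text
clock: 0.52
tool_pos: [0.185, -0.6488, 0.2151]
orientation: [180.0, -0.1, 136.2]
force: [-0.3, -0.5, -0.0]
opening: 0.0879
clock: 0.93
tool_pos: [0.185, -0.6488, 0.2151]
orientation: [180.0, -0.0, 166.3]
force: [-0.4, -0.1, -0.3]
opening: 0.0879
clock: 1.35
tool_pos: [0.2649, -0.5106, 0.215]
orientation: [180.0, -0.0, 165.9]
force: [1.3, -0.3, -0.4]
opening: 0.0874
clock: 1.77
tool_pos: [0.3445, -0.3738, 0.2155]
orientation: [180.0, -0.0, 166.0]
force: [0.6, -0.5, -0.9]
opening: 0.0876
clock: 2.18
tool_pos: [0.4257, -0.2386, 0.1805]
orientation: [180.0, -0.1, 166.0]
force: [0.9, 0.2, 0.0]
opening: 0.0875
clock: 2.43
tool_pos: [0.425, -0.2411, 0.1816]
orientation: [-180.0, -0.0, 166.0]
force: [0.1, -0.6, -0.8]
opening: 0.0878
clock 2.43 pos [ 0.425  -0.2411  0.1816] ori [-1.80e+02 -3.00e-02  1.66e+02] F [ 0.1 -0.6 -0.8] open 0.0878
d_yaw -0.2 turn share [-0.     -0.0001  0.0006] | shift/0.2 new axes [-0.0077  0.0016  0.5079] now axes [-0.008   0.0016  0.5079]
```

View pics/t1.png

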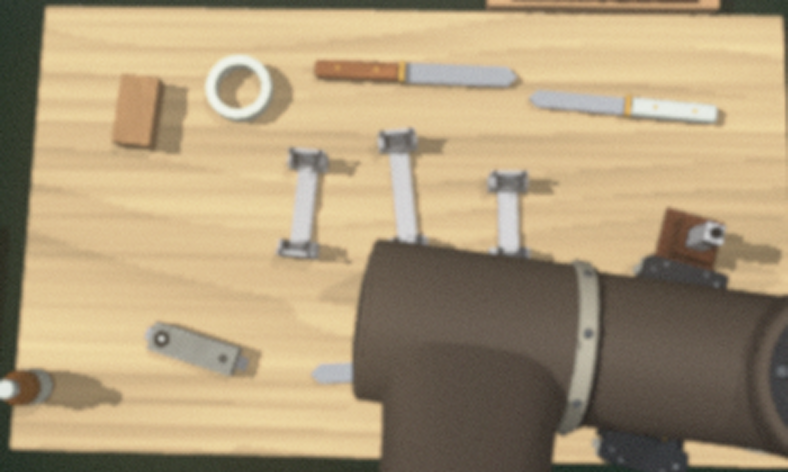

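The board hasn't changed; the arm covers the medium hone. I'll descend onto it.

```bash
python3 -m handwheel '[[[-0.008,0,0.12],[0,0,0]],[[-0.008,0,0.25],[0,0,0]],[[-0.008,0,0.37],[0,0,0]],[[-0.008,0,0.48],[0,0,0]],[[-0.008,0.0,0.55],[0,0,0]]]'
python3 -m handwheel '[[[0,0,0.05],[0,0,0]],[[0,0,0.1],[0,0,0]],[[0,0,0.15],[0,0,0]],[[0,0,0.19],[0,0,0]],[[0,0,0.2],[0,0,0]]]'
python3 - <<'E'
from h import *
import pickle
go(.4266,-.2412,.029,165.8)
s=snap('side')
cv2.imwrite('pics/s1.png',cv2.resize(cv2.cvtColor(s['color'],cv2.COLOR_RGB2BGR)[130:260,250:400],None,fx=4,fy=4,interpolation=cv2.INTER_CUBIC))
E
```

```text
clock: 2.9
tool_pos: [0.4251, -0.2423, 0.0698]
orientation: [180.0, -0.1, 165.8]
force: [-0.4, 0.6, 0.6]
opening: 0.0877
clock: 3.32
tool_pos: [0.4257, -0.2422, 0.0306]
orientation: [-180.0, -0.1, 165.9]
force: [-0.7, -0.7, 0.6]
opening: 0.0873
clock 3.32 pos [ 0.4257 -0.2422  0.0306] ori [-1.8000e+02 -1.0000e-01  1.6587e+02] F [-0.7 -0.7  0.6] open 0.0873
d_yaw -0.07 turn share [-0.     -0.0003  0.0002] | shift/0.2 new axes [-0.0033  0.0058  0.0079] now axes [-0.0034  0.0058  0.0079]
```

View pics/s1.png

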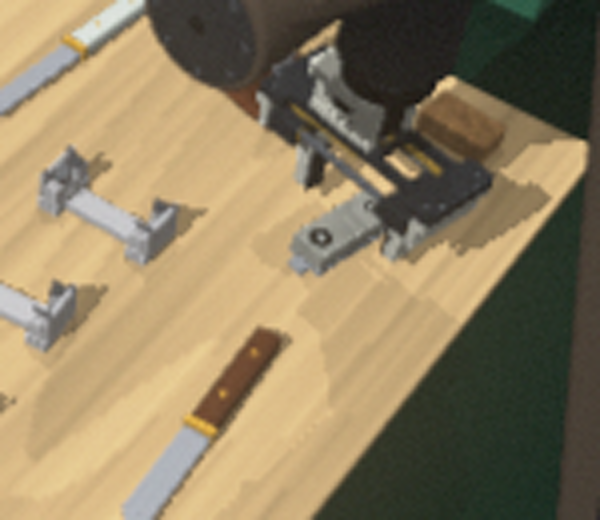

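The side view shows the fingers straddling the medium hone around its middle (crop (350,220)). Next I close and lift.

```bash
python3 -m handwheel '[[[-0.003,0.005,0.005],[0,0,0]],[[-0.003,0.005,0.005],[0,0,0]],[[-0.003,0.005,0.005],[0,0,0]]]'
python3 -m handwheel '[[[0,0,0],[0,0,0]],[[0,0,0],[0,0,0]],[[0,0,0],[0,0,0]],[[0,0,0],[0,0,0]],[[0,0,0],[0,0,0]]]' 1
python3 -m handwheel '[[[0,0,0],[0,0,0]],[[0,0,0],[0,0,0]],[[0,0,0],[0,0,0]],[[0,0,0],[0,0,0]],[[0,0,0],[0,0,0]]]'
python3 -m handwheel '[[[0,0,-0.05],[0,0,0]],[[0,0,-0.1],[0,0,0]],[[0,0,-0.2],[0,0,0]],[[0,0,-0.3],[0,0,0]],[[0,0,-0.4],[0,0,0]]]'
python3 -m handwheel '[[[0,0,-0.1],[0,0,0]],[[0,0,-0.2],[0,0,0]],[[0,0,-0.25],[0,0,0]],[[0,0,-0.3],[0,0,0]],[[0,0,-0.3],[0,0,0]]]'
python3 - <<'E'
from h import *
go(.6115,.1311,.16,85.8)
E
```

```text
clock: 3.62
tool_pos: [0.428, -0.2408, 0.0312]
orientation: [180.0, 0.1, 166.0]
force: [-0.9, -1.0, 0.0]
opening: 0.0875
clock: 4.03
tool_pos: [0.4276, -0.2407, 0.0308]
orientation: [180.0, 0.0, 166.0]
force: [0.9, 1.3, 0.1]
opening: 0.0598
clock: 4.45
tool_pos: [0.4276, -0.2407, 0.0306]
orientation: [-180.0, -0.0, 166.0]
force: [-0.5, 0.9, -0.7]
opening: 0.0266
clock: 4.87
tool_pos: [0.4273, -0.2407, 0.1114]
orientation: [-180.0, -0.0, 166.0]
force: [0.2, -0.8, 0.1]
opening: 0.0006
clock: 5.28
tool_pos: [0.4284, -0.2409, 0.1722]
orientation: [180.0, 0.1, 166.0]
force: [0.0, 0.6, 0.6]
opening: 0.0007
clock 5.28 pos [ 0.4284 -0.2409  0.1722] ori [1.8000e+02 1.5000e-01 1.6598e+02] F [0.  0.6 0.6] open 0.0007
d_yaw -80.18 turn share [0.0003 0.0003 0.2227] | shift/0.2 new axes [1.9223 0.7769 0.0608] now axes [-0.4373  2.0267  0.0619]
```

The gripper shut fully, so it missed. The hone may have been knocked aside; I'll look from the side.

Run:
```python
from h import *
import pickle
s=snap('side');pickle.dump(s,open('side1.pkl','wb'))
cv2.imwrite('pics/s2.png',cv2.resize(cv2.cvtColor(s['color'],cv2.COLOR_RGB2BGR)[100:340,140:440],None,fx=2.5,fy=2.5,interpolation=cv2.INTER_CUBIC))
```

```text
(no output)
```

View pics/s2.png

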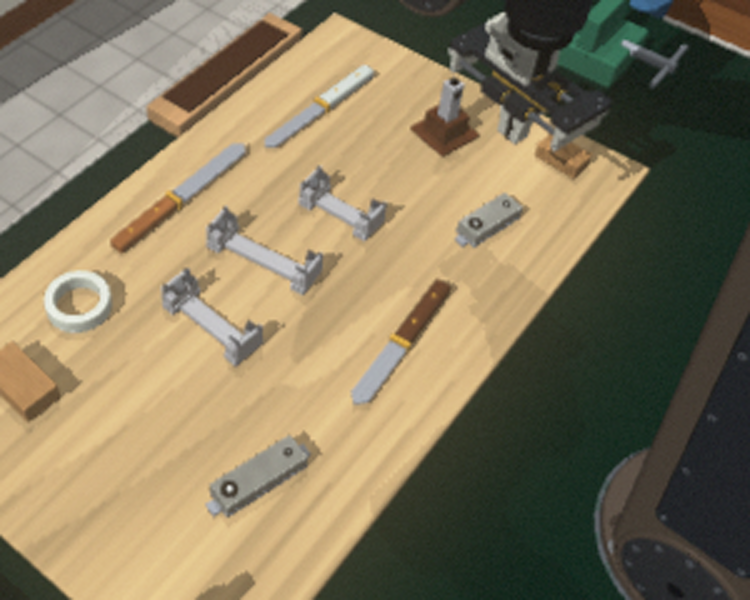

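Run:
```python
from h import *
import pickle
s=pickle.load(open('side1.pkl','rb'))
f=lambda x,y:ray(s,(x+.5)/2.5-.5+140,(y+.5)/2.5-.5+100,.036)[:2]
for A,B in (((475,223),(507,204)),((229,489),(288,452))):
    a,b=f(*A),f(*B);d=a-b;print(a,b,(a+b)/2,np.linalg.norm(d),np.degrees(np.arctan2(d[1],d[0])))
g=lambda x,y,h:ray(s,(x+.5)/4-.5+250,(y+.5)/4-.5+130,h)
print(g(315,187,.0166),g(395,255,.0166), g(320,237,.036))
W=pts(s);
w=W[170:205,315:355].reshape(-1,3);w=w[(w[:,2]>.028)&(w[:,2]<.05)];print(cv2.minAreaRect((w[:,:2]*1000).astype(np.float32)))
# gripper fingertips now: lowest points near hand
w=W[100:165,320:385].reshape(-1,3);w=w[(w[:,2]>.05)];print(len(w),w[np.argsort(w[:,2])[:40]].mean(0));
```

```text
[ 0.43468097 -0.21268037] [ 0.41865167 -0.27124276] [ 0.42666632 -0.24196157] 0.06071648874002418 74.6923104274688
[0.44026904 0.29798517] [0.4177777  0.22099068] [0.42902337 0.25948792] 0.08021228723249586 73.71605948730367
[ 0.47596404 -0.27738908  0.0166    ] [ 0.38042148 -0.25279036  0.0166    ] [ 0.4349389  -0.21261427  0.036     ]
((427.16436767578125, -240.65078735351562), (95.12509155273438, 39.057281494140625), 76.8984603881836)
2553 [ 0.49564494 -0.57469831  0.05120789]
```

Run:
```python
from h import *
import pickle
s=pickle.load(open('side1.pkl','rb'))
for z in (.172,.158): 
    p=proj(s,[.4284,-.2409,z])[0]; print(z,p,(p-[140,100])*2.5)
W=pts(s)
# points within finger column
w=W[100:170,310:385].reshape(-1,3)
w=w[(np.abs(w[:,0]-.4284)<.06)&(np.abs(w[:,1]+.2409)<.06)&(w[:,2]>.06)]
for lo in np.arange(.06,.3,.015):
    k=w[(w[:,2]>=lo)&(w[:,2]<lo+.015)]
    if len(k):print(round(lo,3),len(k),k.min(0).round(3),k.max(0).round(3))
c=s['color'][100:170,310:385];cv2.imwrite('pics/s3.png',cv2.resize(cv2.cvtColor(c,cv2.COLOR_RGB2BGR),None,fx=8,fy=8,interpolation=cv2.INTER_CUBIC))
print(get_obs())
```

```text
0.172 [343.0858531  156.70699843] [507.71463276 141.76749608]
0.158 [342.25585798 159.82805204] [505.63964496 149.57013011]
0.18 28 [ 0.411 -0.249  0.183] [ 0.445 -0.229  0.195]
0.195 40 [ 0.41  -0.247  0.195] [ 0.446 -0.227  0.21 ]
0.21 45 [ 0.409 -0.247  0.21 ] [ 0.448 -0.227  0.225]
0.225 6 [ 0.409 -0.236  0.226] [ 0.449 -0.224  0.232]
0.24 12 [ 0.393 -0.24   0.246] [ 0.47  -0.208  0.254]
0.255 163 [ 0.369 -0.266  0.255] [ 0.487 -0.195  0.27 ]
0.27 206 [ 0.373 -0.264  0.27 ] [ 0.484 -0.196  0.285]
0.285 241 [ 0.369 -0.262  0.285] [ 0.488 -0.189  0.3  ]
{'clock': 5.3333, 'joint_pos': array([-6.37003980e+00,  5.12367648e+00, -2.57878114e+01, -7.67822089e-03,
       -5.90272773e+01, -7.66475550e+00]), 'qvel': array([-0.05633562,  1.1593361 , -1.53649718, -0.63933804,  0.7427666 ,
        0.01993886]), 'tau': array([-9.74382274e-03, -3.53886402e+01,  2.76474988e+01,  6.61851123e+00,
       -2.14162753e-01, -7.04023182e-05]), 'tool_pos': array([ 0.42781506, -0.24070719,  0.17087585]), 'orientation': array([1.79985304e+02, 5.98088759e-02, 1.65961249e+02]), 'force': array([-0.26855252, -0.07144506, -1.43712454]), 'moment': array([0.04854584, 0.0908303 , 0.01365087]), 'opening': 0.000597858252850472}
```

View pics/s3.png

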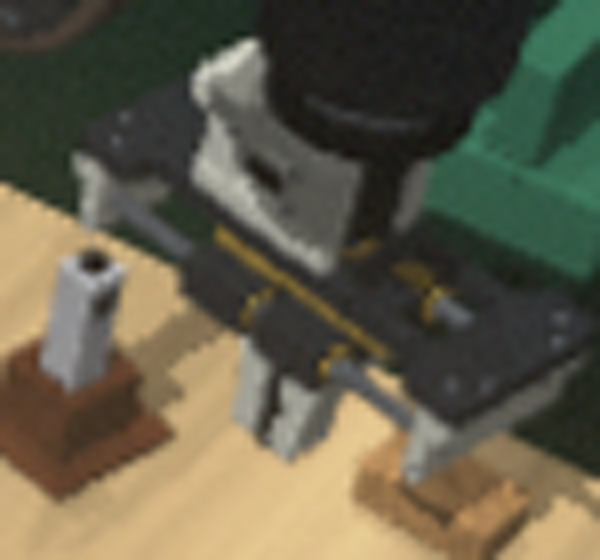

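The picture and depth show the shut fingertips at z≈0.183 where TCP z reads 0.171. So the tips sit about 12 mm above the reported TCP, not 14 mm below it, and they passed over the hone, which hasn't moved. I'll reopen and descend, checking the tip height by depth and force.

```bash
python3 -m handwheel '[[[0,0,0.05],[0,0,0]],[[0,0,0.12],[0,0,0]],[[0,0,0.2],[0,0,0]],[[0,0,0.3],[0,0,0]],[[0,0,0.4],[0,0,0]]]' -1
python3 -m handwheel '[[[0,0,0.1],[0,0,0]],[[0,0,0.18],[0,0,0]],[[0,0,0.22],[0,0,0]],[[0,0,0.23],[0,0,0]],[[0,0,0.23],[0,0,0]]]'
python3 -m handwheel '[[[0,0,0],[0,0,0]],[[0,0,0],[0,0,0]],[[0,0,0],[0,0,0]],[[0,0,0],[0,0,0]],[[0,0,0],[0,0,0]]]'
python3 - <<'E'
from h import *
s=snap('side');W=pts(s)
go(.4267,-.2414,.02,165.6)
w=W.reshape(-1,3);yaw=np.radians(166)
ax=np.array([np.cos(yaw),np.sin(yaw)]);ay=np.array([-ax[1],ax[0]])
o=np.array(get_obs()['tool_pos'])
a=(w[:,:2]-o[:2])@ax;b=(w[:,:2]-o[:2])@ay
for lo in np.arange(.015,.11,.006):
    k=(w[:,2]>lo)&(w[:,2]<lo+.006)&(np.abs(b)<.03)
    for sg in(1,-1):
        m=k&(a*sg>.03)&(a*sg<.075)
        if m.any():print(round(lo,3),sg,m.sum(),'a',a[m].min().round(4),a[m].max().round(4),'b',b[m].min().round(4),b[m].max().round(4))
E
```

```text
clock: 5.75
tool_pos: [0.4265, -0.2404, 0.0881]
orientation: [180.0, -0.1, 165.9]
force: [-0.4, 0.4, 0.6]
opening: 0.0283
clock: 6.17
tool_pos: [0.4267, -0.2406, 0.0435]
orientation: [-180.0, -0.1, 166.0]
force: [0.3, -0.3, 1.3]
opening: 0.0617
clock: 6.58
tool_pos: [0.4279, -0.2408, 0.0452]
orientation: [180.0, 0.1, 166.0]
force: [-0.0, -0.4, -0.2]
opening: 0.0871
clock 6.63 pos [ 0.4278 -0.2407  0.0451] ori [1.7999e+02 5.0000e-02 1.6597e+02] F [ 0.8 -0.3  0.1] open 0.0871
d_yaw -0.37 turn share [0.     0.0001 0.001 ] | shift/0.2 new axes [ 0.0046 -0.0045  0.1255] now axes [ 0.0047 -0.0045  0.1255]
0.015 1 28 a 0.0302 0.0742 b -0.0299 0.0292
0.015 -1 26 a -0.0741 -0.0307 b -0.0298 0.0282
0.057 1 3 a 0.0466 0.0576 b -0.0091 0.0027
0.057 -1 8 a -0.0588 -0.0438 b -0.0101 0.0109
0.063 1 10 a 0.0449 0.06 b -0.0117 0.0087
0.063 -1 11 a -0.0596 -0.044 b -0.0124 0.0119
0.069 1 6 a 0.0476 0.0586 b -0.0127 0.0033
0.069 -1 6 a -0.0511 -0.0428 b -0.0099 0.0016
0.075 1 8 a 0.0446 0.0596 b -0.0094 -0.0029
0.075 -1 9 a -0.0579 -0.0428 b -0.0109 0.0007
0.081 1 6 a 0.0464 0.0592 b -0.0116 -0.0058
0.081 -1 10 a -0.0594 -0.0427 b -0.0095 0.0113
0.087 1 7 a 0.044 0.0613 b -0.0095 -0.0074
0.087 -1 9 a -0.0551 -0.0416 b -0.0135 0.0026
0.093 -1 7 a -0.0618 -0.0468 b -0.0127 -0.004
0.099 -1 9 a -0.0612 -0.0427 b -0.0107 0.0084
0.105 -1 5 a -0.0537 -0.0476 b -0.0102 0.0092
```

```bash
python3 -m handwheel '[[[0.002,-0.003,0.04],[0,0,0]],[[0.004,-0.004,0.08],[0,0,0]],[[0.004,-0.004,0.12],[0,0,0]],[[0.004,-0.004,0.16],[0,0,0]],[[0.004,-0.004,0.18],[0,0,0]]]'
python3 -m handwheel '[[[0,0,0.005],[0,0,0]],[[0,0,0.01],[0,0,0]],[[0,0,0.015],[0,0,0]],[[0,0,0.018],[0,0,0]],[[0,0,0.018],[0,0,0]]]'
python3 - <<'E'
from h import *
s=snap('side');W=pts(s)
go(.4267,-.2414,.003,165.6)
w=W.reshape(-1,3);yaw=np.radians(166)
ax=np.array([np.cos(yaw),np.sin(yaw)]);ay=np.array([-ax[1],ax[0]])
o=np.array(get_obs()['tool_pos'])
a=(w[:,:2]-o[:2])@ax;b=(w[:,:2]-o[:2])@ay
m=(np.abs(b)<.011)&(np.abs(np.abs(a)-.052)<.012)&(w[:,2]>.006)
print(np.histogram(w[m,2],np.arange(.006,.05,.004)))
E
```

```text
clock: 7.05
tool_pos: [0.4257, -0.2412, 0.007]
orientation: [-180.0, -0.1, 166.0]
force: [0.3, -0.1, 0.2]
opening: 0.0877
clock: 7.47
tool_pos: [0.4267, -0.2413, 0.0052]
orientation: [180.0, 0.0, 166.0]
force: [1.1, 0.5, 0.1]
opening: 0.0874
clock 7.52 pos [ 0.4268 -0.2413  0.0053] ori [1.8000e+02 3.0000e-02 1.6597e+02] F [ 0.7  0.5 -0.3] open 0.0875
d_yaw -0.37 turn share [0.     0.0001 0.001 ] | shift/0.2 new axes [ 0.0003 -0.0005  0.0114] now axes [ 0.0003 -0.0005  0.0114]
(array([ 9, 18, 11,  8,  8,  9, 12, 10,  6,  9]), array([0.006, 0.01 , 0.014, 0.018, 0.022, 0.026, 0.03 , 0.034, 0.038,
       0.042, 0.046]))
```

```bash
python3 -m handwheel '[[[0,0,0.006],[0,0,0]],[[0,0,0.006],[0,0,0]],[[0,0,0.006],[0,0,0]],[[0,0,0.006],[0,0,0]],[[0,0,0.006],[0,0,0]]]' 1
python3 -m handwheel '[[[0,0,0],[0,0,0]],[[0,0,0],[0,0,0]],[[0,0,0],[0,0,0]],[[0,0,0],[0,0,0]],[[0,0,0],[0,0,0]]]'
python3 - <<'E'
from h import *
go(.4267,-.2414,.003,165.6)
E
python3 -m handwheel '[[[0,0,-0.02],[0,0,0]],[[0,0,-0.05],[0,0,0]],[[0,0,-0.1],[0,0,0]],[[0,0,-0.17],[0,0,0]],[[0,0,-0.25],[0,0,0]]]'
python3 -m handwheel '[[[0,0,-0.1],[0,0,0]],[[0,0,-0.2],[0,0,0]],[[0,0,-0.3],[0,0,0]],[[0,0,-0.38],[0,0,0]],[[0,0,-0.4],[0,0,0]]]'
python3 - <<'E'
from h import *
go(.6115,.1311,.13,85.8)
E
```

```text
clock: 7.93
tool_pos: [0.4266, -0.2413, 0.0039]
orientation: [180.0, 0.0, 166.0]
force: [-0.2, -1.0, 0.2]
opening: 0.06
clock: 8.35
tool_pos: [0.4267, -0.2413, 0.0039]
orientation: [180.0, 0.0, 166.0]
force: [0.2, -0.7, -0.0]
opening: 0.0356
clock 8.35 pos [ 0.4267 -0.2413  0.0039] ori [1.8000e+02 1.0000e-02 1.6597e+02] F [ 0.2 -0.7 -0. ] open 0.0356
d_yaw -0.37 turn share [0.    0.    0.001] | shift/0.2 new axes [-0.0001 -0.0003  0.0045] now axes [-0.0001 -0.0003  0.0045]
clock: 8.77
tool_pos: [0.4258, -0.2411, 0.0542]
orientation: [-180.0, -0.1, 166.0]
force: [0.6, 0.4, -2.7]
opening: 0.0358
clock: 9.18
tool_pos: [0.4279, -0.2417, 0.1369]
orientation: [180.0, 0.3, 166.0]
force: [1.3, 0.6, -1.8]
opening: 0.0358
clock 9.18 pos [ 0.4279 -0.2417  0.1369] ori [180.     0.25 165.99] F [ 1.3  0.6 -1.8] open 0.0358
d_yaw -80.19 turn share [0.0005 0.0006 0.2227] | shift/0.2 new axes [1.926  0.7792 0.0347] now axes [-0.4394  2.0306  0.0368]
```

Gripped: opening 35.6 mm. Now I carry it to the medium bracket.

```bash
python3 -m handwheel '[[[0,0,0],[0,0,0.012]],[[0,0,0],[0,0,0.027]],[[0,0,0],[0,0,0.044]],[[0,0,0],[0,0,0.06]],[[0,0,0],[0,0,0.0742]]]'
python3 -m handwheel '[[[0,0,0],[0,0,0.016]],[[0,0,0],[0,0,0.032]],[[0,0,0],[0,0,0.048]],[[0,0,0],[0,0,0.062]],[[0,0,0],[0,0,0.0742]]]'
python3 -m handwheel '[[[0,0,0],[0,0,0.016]],[[0,0,0],[0,0,0.032]],[[0,0,0],[0,0,0.048]],[[0,0,0],[0,0,0.064]],[[0,0,0],[0,0,0.0742]]]'
python3 -m handwheel '[[[0.08,0.03,0],[0,0,0]],[[0.19,0.08,0],[0,0,0]],[[0.33,0.13,0],[0,0,0]],[[0.49,0.2,0],[0,0,0]],[[0.65,0.26,0],[0,0,0]]]'
python3 -m handwheel '[[[0.15,0.06,0],[0,0,0]],[[0.3,0.12,0],[0,0,0]],[[0.44,0.17,0],[0,0,0]],[[0.55,0.22,0],[0,0,0]],[[0.64,0.26,0],[0,0,0]]]'
python3 -m handwheel '[[[0.13,0.05,0],[0,0,0]],[[0.3,0.12,0],[0,0,0]],[[0.46,0.18,0],[0,0,0]],[[0.57,0.23,0],[0,0,0]],[[0.63,0.26,0],[0,0,0]]]'
python3 -m handwheel '[[[0,0,0.01],[0,0,0]],[[0,0,0.01],[0,0,0]],[[0,0,0.01],[0,0,0]],[[0,0,0.01],[0,0,0]]]'
python3 - <<'E'
from h import *
import pickle
go(.6115,.1311,.06,85.8)
s=snap('side');pickle.dump(s,open('side2.pkl','wb'))
cv2.imwrite('pics/s4.png',cv2.resize(cv2.cvtColor(s['color'],cv2.COLOR_RGB2BGR)[120:270,150:350],None,fx=4,fy=4,interpolation=cv2.INTER_CUBIC))
E
```

```text
clock: 9.6
tool_pos: [0.4259, -0.2411, 0.1332]
orientation: [-180.0, -0.1, 138.9]
force: [0.0, 0.3, -3.1]
opening: 0.0359
clock: 10.02
tool_pos: [0.4259, -0.2411, 0.1331]
orientation: [-179.9, -0.1, 112.3]
force: [-0.6, 0.3, -2.4]
opening: 0.0357
clock: 10.43
tool_pos: [0.4259, -0.2411, 0.1331]
orientation: [-179.9, -0.0, 85.5]
force: [0.0, 0.0, -2.2]
opening: 0.0356
clock: 10.85
tool_pos: [0.4878, -0.1143, 0.1333]
orientation: [-180.0, -0.0, 85.8]
force: [0.5, -0.1, -2.1]
opening: 0.0358
clock: 11.27
tool_pos: [0.5492, 0.0103, 0.1331]
orientation: [-179.9, 0.0, 85.9]
force: [0.3, -0.6, -1.9]
opening: 0.0356
clock: 11.68
tool_pos: [0.6107, 0.1328, 0.1327]
orientation: [-179.9, 0.0, 85.9]
force: [-0.1, -0.3, -2.5]
opening: 0.0358
clock: 12.02
tool_pos: [0.6094, 0.1293, 0.1317]
orientation: [-180.0, 0.0, 85.8]
force: [-0.2, 0.5, -2.5]
opening: 0.0359
clock 12.02 pos [0.6094 0.1293 0.1317] ori [-1.7996e+02  2.0000e-02  8.5780e+01] F [-0.2  0.5 -2.5] open 0.0359
d_yaw 0.02 turn share [-0.0001  0.0001 -0.0001] | shift/0.2 new axes [0.0097 0.0096 0.3583] now axes [0.0098 0.0098 0.3583]
```

View pics/s4.png

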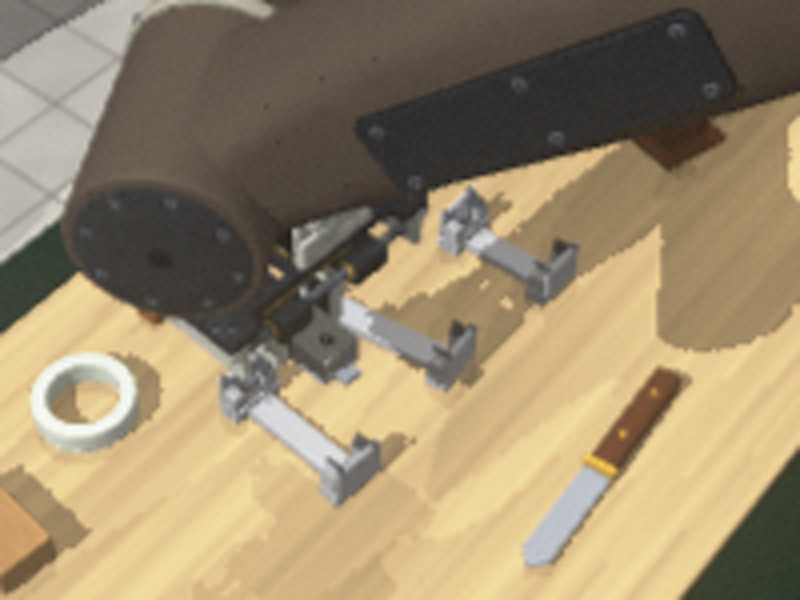

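The side view shows the hone hanging level behind the medium bracket, with its small mark at crop (327,340). I'll cross-check the bracket positions in the side camera's first frame, then go down.

```bash
python3 - <<'E'
from h import *
import pickle
for n in('top','side'):
    s=pickle.load(open(n+'.pkl','rb'));W=pts(s).reshape(-1,3)
    for nm,c,L,an in(('med',(.6115,.1311),.134,-4.2),('long',(.6285,.0049),.154,6.9)):
        r=np.radians(an);ax=np.array([np.cos(r),np.sin(r)]);ay=np.array([-ax[1],ax[0]])
        d=W[:,:2]-c;a=d@ax;b=d@ay
        m=(np.abs(a)<L/2+.015)&(np.abs(b)<.04)&(W[:,2]>.03)&(W[:,2]<.06)
        e=m&(a>0);f=m&(a<0)
        rr=[cv2.minAreaRect((W[k][:,:2]*1000).astype(np.float32)) for k in(e,f)]
        q=[np.array(x[0]) for x in rr];dd=q[0]-q[1]
        bar=(np.abs(a)<.03)&(np.abs(b)<.03)&(W[:,2]>.0165)&(W[:,2]<.03)
        print(n,nm,'ctr',(q[0]+q[1])/2,'ang',np.degrees(np.arctan2(dd[1],dd[0])),'zmax',np.percentile(W[m,2],95),'bar b',b[bar].min(),b[bar].max(),'z',np.median(W[bar,2]))
E
python3 -m handwheel '[[[0.005,0.005,0.05],[0,0,0]],[[0.01,0.01,0.12],[0,0,0]],[[0.01,0.01,0.2],[0,0,0]],[[0.01,0.01,0.25],[0,0,0]],[[0.01,0.01,0.27],[0,0,0]]]'
python3 -m handwheel '[[[0,0,0],[0,0,0]],[[0,0,0],[0,0,0]],[[0,0,0],[0,0,0]]]'
python3 - <<'E'
from h import *
go(.6115,.1311,.05,85.8)
E
```

```text
top med ctr [611.46075439 131.08575821] ang -4.226668529132011 zmax 0.05295027663187482 bar b -0.023773956841475416 0.02956025272299007 z 0.019764127778770638
top long ctr [628.49871826   4.93969822] ang 6.896593492264644 zmax 0.05318003387762545 bar b -0.02316933974529348 0.01178718421231105 z 0.01968346945673979
side med ctr [613.05123901 130.96029663] ang -4.4706052962471166 zmax 0.053295953618523684 bar b -0.026803920033144787 0.023019912884926743 z 0.020544500356002877
side long ctr [629.71929932   5.7301569 ] ang 6.568376801045375 zmax 0.05364327919166224 bar b -0.02688937059589398 0.02720753974190615 z 0.020317618410187414
clock: 12.48
tool_pos: [0.611, 0.1313, 0.0757]
orientation: [-179.8, 0.1, 85.8]
force: [-0.0, 0.6, -2.3]
opening: 0.0358
clock: 12.73
tool_pos: [0.6128, 0.1323, 0.0787]
orientation: [179.9, -0.0, 85.8]
force: [-0.2, 0.1, -3.0]
opening: 0.0359
clock 12.73 pos [0.6128 0.1323 0.0787] ori [ 1.7993e+02 -3.0000e-02  8.5840e+01] F [-0.2  0.1 -3. ] open 0.0359
d_yaw -0.04 turn share [ 0.0002 -0.0001  0.0001] | shift/0.2 new axes [-0.0066 -0.0062  0.1435] now axes [-0.0067 -0.0064  0.1435]
```

```bash
python3 -m handwheel '[[[-0.006,-0.004,0.04],[0,0,0]],[[-0.006,-0.004,0.09],[0,0,0]],[[-0.006,-0.004,0.13],[0,0,0]],[[-0.006,-0.004,0.145],[0,0,0]],[[-0.006,-0.004,0.145],[0,0,0]]]'
python3 -m handwheel '[[[0,0,0.01],[0,0,0]],[[0,0,0.02],[0,0,0]],[[0,0,0.03],[0,0,0]],[[0,0,0.04],[0,0,0]],[[0,0,0.04],[0,0,0]]]'
python3 -m handwheel '[[[0,0,0.01],[0,0,0]],[[0,0,0.02],[0,0,0]],[[0,0,0.03],[0,0,0]],[[0,0,0.04],[0,0,0]],[[0,0,0.04],[0,0,0]]]'
python3 - <<'E'
from h import *
go(.612,.131,.03,85.7)
E
```

```text
clock: 13.15
tool_pos: [0.6105, 0.1306, 0.0473]
orientation: [-179.9, 0.1, 85.8]
force: [-0.4, 0.4, -2.6]
opening: 0.036
clock: 13.57
tool_pos: [0.6112, 0.131, 0.0405]
orientation: [-180.0, 0.0, 85.8]
force: [0.3, -0.4, -2.6]
opening: 0.0354
clock: 13.98
tool_pos: [0.6116, 0.1311, 0.0327]
orientation: [180.0, -0.0, 85.8]
force: [1.0, -0.1, -2.7]
opening: 0.0359
clock 13.98 pos [0.6116 0.1311 0.0327] ori [179.99  -0.    85.83] F [ 1.  -0.1 -2.7] open 0.0359
d_yaw -0.13 turn share [ 0.     -0.      0.0004] | shift/0.2 new axes [-0.0003  0.0022  0.0134] now axes [-0.0003  0.0022  0.0134]
```

```bash
python3 -m handwheel '[[[0,0.001,0.006],[0,0,0]],[[0,0.002,0.012],[0,0,0]],[[0,0.002,0.018],[0,0,0]],[[0,0.002,0.024],[0,0,0]],[[0,0.002,0.03],[0,0,0]]]'
python3 -m handwheel '[[[0,0,0.006],[0,0,0]],[[0,0,0.012],[0,0,0]],[[0,0,0.018],[0,0,0]],[[0,0,0.024],[0,0,0]],[[0,0,0.03],[0,0,0]]]'
python3 -m handwheel '[[[0,0,0.005],[0,0,0]],[[0,0,0.01],[0,0,0]],[[0,0,0.015],[0,0,0]],[[0,0,0.02],[0,0,0]],[[0,0,0.02],[0,0,0]]]'
python3 - <<'E'
from h import *
go(.612,.131,.016,85.7)
E
```

```text
clock: 14.4
tool_pos: [0.6124, 0.1313, 0.0274]
orientation: [179.9, -0.0, 85.8]
force: [-0.5, -0.1, 7.7]
opening: 0.036
clock: 14.82
tool_pos: [0.6117, 0.1309, 0.0206]
orientation: [-180.0, 0.0, 85.8]
force: [0.5, -0.3, 0.6]
opening: 0.0357
clock: 15.23
tool_pos: [0.6116, 0.131, 0.0166]
orientation: [-180.0, 0.0, 85.8]
force: [0.6, -0.1, -0.6]
opening: 0.0359
clock 15.23 pos [0.6116 0.131  0.0166] ori [-179.98    0.     85.82] F [ 0.6 -0.1 -0.6] open 0.0359
d_yaw -0.12 turn share [-0.      0.      0.0003] | shift/0.2 new axes [0.0002 0.0018 0.0029] now axes [0.0002 0.0018 0.0029]
```

```bash
python3 -m handwheel '[[[0,0,0.004],[0,0,0]],[[0,0,0.008],[0,0,0]],[[0,0,0.008],[0,0,0]]]'
python3 -m handwheel '[[[0,0,0.003],[0,0,0]],[[0,0,0.006],[0,0,0]],[[0,0,0.006],[0,0,0]]]'
python3 -m handwheel '[[[0,0,0.003],[0,0,0]],[[0,0,0.003],[0,0,0]],[[0,0,0.003],[0,0,0]]]'
```

```text
clock: 15.48
tool_pos: [0.6118, 0.131, 0.0159]
orientation: [180.0, 0.0, 85.8]
force: [-2.2, -0.1, 6.4]
opening: 0.0357
clock: 15.73
tool_pos: [0.6118, 0.131, 0.0159]
orientation: [180.0, -0.0, 85.9]
force: [-5.3, -0.4, 15.1]
opening: 0.0357
clock: 15.98
tool_pos: [0.6118, 0.131, 0.0158]
orientation: [179.9, -0.0, 85.9]
force: [-9.1, -0.4, 19.7]
opening: 0.0359
```

```bash
python3 -m handwheel '[[[0,0,-0.008],[0,0,0]],[[0,0,-0.008],[0,0,0]],[[0,0,-0.008],[0,0,0]],[[0,0,-0.008],[0,0,0]],[[0,0,-0.008],[0,0,0]]]' -1
python3 -m handwheel '[[[0,0,0],[0,0,0]],[[0,0,0],[0,0,0]],[[0,0,0],[0,0,0]],[[0,0,0],[0,0,0]],[[0,0,0],[0,0,0]]]'
python3 -m handwheel '[[[0,0,-0.05],[0,0,0]],[[0,0,-0.15],[0,0,0]],[[0,0,-0.3],[0,0,0]],[[0,0,-0.45],[0,0,0]],[[0,0,-0.6],[0,0,0]]]'
python3 - <<'E'
from h import *
go(.4289,.2594,.10,163.65)
E
```

```text
clock: 16.4
tool_pos: [0.6116, 0.1309, 0.0147]
orientation: [-180.0, 0.0, 85.8]
force: [-0.7, 0.3, 0.1]
opening: 0.0631
clock: 16.82
tool_pos: [0.6118, 0.131, 0.015]
orientation: [-180.0, 0.0, 85.8]
force: [1.0, 0.3, -0.3]
opening: 0.0871
clock: 17.23
tool_pos: [0.6116, 0.1309, 0.1371]
orientation: [180.0, 0.0, 85.8]
force: [0.4, 0.8, 0.7]
opening: 0.0877
clock 17.23 pos [0.6116 0.1309 0.1371] ori [1.800e+02 1.000e-02 8.583e+01] F [0.4 0.8 0.7] open 0.0877
d_yaw 77.82 turn share [-0.      0.     -0.2162] | shift/0.2 new axes [1.0575 0.3596 0.1857] now axes [ 0.5747 -0.9578  0.1855]
```

```bash
python3 -m handwheel '[[[0.29,-0.48,0],[0,0,-0.015]],[[0.29,-0.48,0],[0,0,-0.03]],[[0.29,-0.48,0],[0,0,-0.045]],[[0.29,-0.48,0],[0,0,-0.06]],[[0.29,-0.48,0],[0,0,-0.072]]]'
python3 -m handwheel '[[[0,0,0],[0,0,-0.016]],[[0,0,0],[0,0,-0.032]],[[0,0,0],[0,0,-0.048]],[[0,0,0],[0,0,-0.064]],[[0,0,0],[0,0,-0.072]]]'
python3 -m handwheel '[[[0,0,0],[0,0,-0.016]],[[0,0,0],[0,0,-0.032]],[[0,0,0],[0,0,-0.048]],[[0,0,0],[0,0,-0.064]],[[0,0,0],[0,0,-0.072]]]'
python3 - <<'E'
from h import *
import pickle
go(.4289,.2594,.10,163.65)
s=snap('top');pickle.dump(s,open('top2.pkl','wb'))
s=snap('side');pickle.dump(s,open('side3.pkl','wb'))
cv2.imwrite('pics/s5.png',cv2.resize(cv2.cvtColor(s['color'],cv2.COLOR_RGB2BGR)[140:320,160:400],None,fx=3.3,fy=3.3,interpolation=cv2.INTER_CUBIC))
E
```

```text
clock: 17.65
tool_pos: [0.5191, 0.197, 0.1366]
orientation: [179.9, -0.0, 112.2]
force: [0.1, 0.5, 0.1]
opening: 0.0875
clock: 18.07
tool_pos: [0.5203, 0.1959, 0.136]
orientation: [180.0, 0.0, 138.0]
force: [-0.2, 0.0, 0.1]
opening: 0.0876
clock: 18.48
tool_pos: [0.5203, 0.1959, 0.136]
orientation: [180.0, 0.0, 163.9]
force: [0.6, -0.1, -0.8]
opening: 0.0877
clock 18.48 pos [0.5203 0.1959 0.136 ] ori [1.7996e+02 3.0000e-02 1.6392e+02] F [ 0.6 -0.1 -0.8] open 0.0877
d_yaw -0.27 turn share [0.0001 0.0001 0.0007] | shift/0.2 new axes [0.528  0.1762 0.1799] now axes [0.5273 0.1786 0.1798]
```

View pics/s5.png

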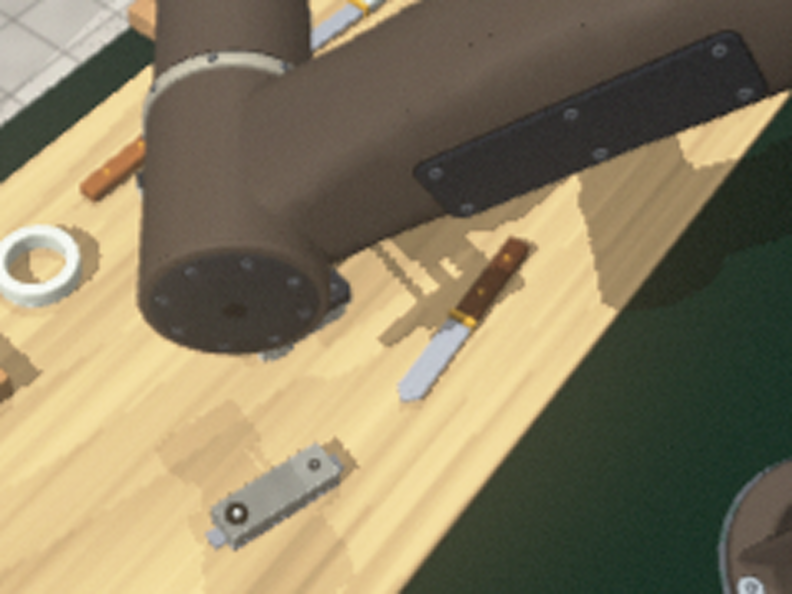

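The long hone lies clear of the arm, with its marks at crop (236,513) and (314,464). I'll recompute its pose.

```bash
python3 - <<'E'
from h import *
import pickle
s=pickle.load(open('side3.pkl','rb'))
f=lambda x,y:ray(s,(x+.5)/3.3-.5+160,(y+.5)/3.3-.5+140,.036)[:2]
a,b=f(236,513),f(314,464);d=a-b;print(a,b,(a+b)/2,np.linalg.norm(d),np.degrees(np.arctan2(d[1],d[0])))
W=pts(s).reshape(-1,3);W=W[(np.abs(W[:,0]-.429)<.08)&(np.abs(W[:,1]-.259)<.09)&(W[:,2]>.028)&(W[:,2]<.05)]
print(cv2.minAreaRect((W[:,:2]*1000).astype(np.float32)))
E
python3 -m handwheel '[[[0.1,0.035,0],[0,0,0]],[[0.22,0.075,0.02],[0,0,0]],[[0.34,0.115,0.05],[0,0,0]],[[0.46,0.15,0.1],[0,0,0]],[[0.528,0.176,0.16],[0,0,0]]]'
python3 -m handwheel '[[[0,0,0.1],[0,0,0]],[[0,0,0.15],[0,0,0]],[[0,0,0.2],[0,0,0]],[[0,0,0.24],[0,0,0]],[[0,0,0.25],[0,0,0]]]'
python3 -m handwheel '[[[0,0,0],[0,0,0]],[[0,0,0],[0,0,0]],[[0,0,0],[0,0,0]]]'
python3 - <<'E'
from h import *
go(.4289,.2594,.005,163.65)
E
```

```text
[0.44093165 0.29777709] [0.41846545 0.22056507] [0.42969855 0.25917108] 0.08041409032987554 73.77671295793475
((430.07220458984375, 259.5843811035156), (110.77111053466797, 38.799137115478516), 73.36136627197266)
clock: 19.0
tool_pos: [0.4276, 0.2605, 0.1039]
orientation: [179.9, 0.0, 163.5]
force: [-0.5, 1.1, -0.5]
opening: 0.0877
clock: 19.42
tool_pos: [0.4288, 0.2587, 0.0519]
orientation: [-179.9, -0.0, 163.5]
force: [0.4, -0.1, -0.9]
opening: 0.0875
clock: 19.67
tool_pos: [0.4294, 0.2596, 0.0536]
orientation: [180.0, 0.0, 163.6]
force: [0.1, 0.6, 0.5]
opening: 0.0877
clock 19.67 pos [0.4294 0.2596 0.0536] ori [1.7995e+02 3.0000e-02 1.6356e+02] F [0.1 0.6 0.5] open 0.0877
d_yaw 0.09 turn share [ 0.0001  0.0001 -0.0003] | shift/0.2 new axes [ 0.0022 -0.0017  0.243 ] now axes [ 0.0023 -0.0019  0.243 ]
```

Unmoved. I'll go down and grip.

```bash
python3 -m handwheel '[[[0,0,0.06],[0,0,0]],[[0,0,0.12],[0,0,0]],[[0,0,0.18],[0,0,0]],[[0,0,0.22],[0,0,0]],[[0,0,0.235],[0,0,0]]]'
python3 -m handwheel '[[[0,0,0.006],[0,0,0]],[[0,0,0.012],[0,0,0]],[[0,0,0.012],[0,0,0]],[[0,0,0.012],[0,0,0]]]'
python3 -m handwheel '[[[0,0,0],[0,0,0]],[[0,0,0],[0,0,0]],[[0,0,0],[0,0,0]],[[0,0,0],[0,0,0]],[[0,0,0],[0,0,0]]]' 1
python3 -m handwheel '[[[0,0,0],[0,0,0]],[[0,0,0],[0,0,0]],[[0,0,0],[0,0,0]],[[0,0,0],[0,0,0]],[[0,0,0],[0,0,0]]]'
python3 -m handwheel '[[[0,0,-0.02],[0,0,0]],[[0,0,-0.05],[0,0,0]],[[0,0,-0.1],[0,0,0]],[[0,0,-0.17],[0,0,0]],[[0,0,-0.25],[0,0,0]]]'
python3 -m handwheel '[[[0,0,-0.1],[0,0,0]],[[0,0,-0.2],[0,0,0]],[[0,0,-0.3],[0,0,0]],[[0,0,-0.38],[0,0,0]],[[0,0,-0.4],[0,0,0]]]'
python3 - <<'E'
from h import *
go(.629,.0052,.13,96.8)
E
```

```text
clock: 20.08
tool_pos: [0.4287, 0.2591, 0.0054]
orientation: [-180.0, -0.0, 163.6]
force: [-0.4, 0.9, -0.4]
opening: 0.088
clock: 20.42
tool_pos: [0.4291, 0.2597, 0.0041]
orientation: [180.0, 0.0, 163.6]
force: [-0.0, -0.3, -0.6]
opening: 0.0873
clock: 20.83
tool_pos: [0.4289, 0.2595, 0.0038]
orientation: [180.0, 0.0, 163.6]
force: [-0.0, 0.2, 0.8]
opening: 0.0596
clock: 21.25
tool_pos: [0.4289, 0.2595, 0.0037]
orientation: [180.0, 0.0, 163.6]
force: [0.8, 0.4, 0.3]
opening: 0.0358
clock: 21.67
tool_pos: [0.4284, 0.2589, 0.0541]
orientation: [-179.9, -0.0, 163.6]
force: [0.2, -0.3, -1.8]
opening: 0.0358
clock: 22.08
tool_pos: [0.4299, 0.2604, 0.1368]
orientation: [179.8, 0.1, 163.6]
force: [0.2, -0.1, -1.3]
opening: 0.0359
clock 22.08 pos [0.4299 0.2604 0.1368] ori [1.7977e+02 1.2000e-01 1.6361e+02] F [ 0.2 -0.1 -1.3] open 0.0359
d_yaw -66.81 turn share [ 8.000e-04 -1.000e-04  1.856e-01] | shift/0.2 new axes [-1.3849  0.8375  0.0342] now axes [-1.315  -0.9435  0.0331]
```

```bash
python3 -m handwheel '[[[0,0,0],[0,0,0.015]],[[0,0,0],[0,0,0.033]],[[0,0,0],[0,0,0.052]],[[0,0,0],[0,0,0.07]],[[0,0,0],[0,0,0.085]]]'
python3 -m handwheel '[[[0,0,0],[0,0,0.018]],[[0,0,0],[0,0,0.037]],[[0,0,0],[0,0,0.056]],[[0,0,0],[0,0,0.075]],[[0,0,0],[0,0,0.09]]]'
python3 -m handwheel '[[[0,0,0],[0,0,0.006]],[[0,0,0],[0,0,0.0106]],[[0,0,0],[0,0,0.0106]]]'
python3 -m handwheel '[[[-0.06,0.035,0],[0,0,0]],[[-0.14,0.085,0],[0,0,0]],[[-0.24,0.145,0],[0,0,0]],[[-0.36,0.215,0],[0,0,0]],[[-0.48,0.29,0],[0,0,0]]]'
python3 -m handwheel '[[[-0.11,0.07,0],[0,0,0]],[[-0.22,0.14,0],[0,0,0]],[[-0.32,0.2,0],[0,0,0]],[[-0.41,0.25,0],[0,0,0]],[[-0.48,0.29,0],[0,0,0]]]'
python3 -m handwheel '[[[-0.1,0.06,0],[0,0,0]],[[-0.21,0.13,0],[0,0,0]],[[-0.31,0.19,0],[0,0,0]],[[-0.38,0.235,0],[0,0,0]],[[-0.42,0.255,0],[0,0,0]]]'
python3 -m handwheel '[[[0,0,0.1],[0,0,0]],[[0,0,0.2],[0,0,0]],[[0,0,0.24],[0,0,0]],[[0,0,0.24],[0,0,0]],[[0,0,0.24],[0,0,0]]]'
python3 - <<'E'
from h import *
go(.629,.0052,.05,96.8)
E
```

```text
clock: 22.5
tool_pos: [0.4284, 0.259, 0.133]
orientation: [-179.9, -0.0, 132.6]
force: [0.6, 0.4, -2.3]
opening: 0.0357
clock: 22.92
tool_pos: [0.4284, 0.259, 0.133]
orientation: [-179.9, 0.0, 100.2]
force: [0.2, -0.1, -1.8]
opening: 0.0356
clock: 23.17
tool_pos: [0.4284, 0.2591, 0.133]
orientation: [-179.9, 0.0, 96.7]
force: [-0.2, -0.3, -2.1]
opening: 0.0359
clock: 23.58
tool_pos: [0.4979, 0.17, 0.1333]
orientation: [-180.0, 0.0, 96.9]
force: [0.9, 0.8, -1.3]
opening: 0.0357
clock: 24.0
tool_pos: [0.5671, 0.0809, 0.133]
orientation: [-179.9, 0.0, 96.8]
force: [0.6, -0.1, -2.1]
opening: 0.0362
clock: 24.42
tool_pos: [0.6279, 0.0034, 0.1327]
orientation: [-179.9, 0.0, 96.8]
force: [0.2, -0.1, -2.3]
opening: 0.0356
clock: 24.83
tool_pos: [0.627, 0.0052, 0.0856]
orientation: [-179.9, 0.0, 96.8]
force: [0.5, 0.2, -1.2]
opening: 0.036
clock 24.83 pos [0.627  0.0052 0.0856] ori [-1.7994e+02  3.0000e-02  9.6830e+01] F [ 0.5  0.2 -1.2] open 0.036
d_yaw -0.03 turn share [-0.0002  0.0001  0.0001] | shift/0.2 new axes [-0.0011  0.0097  0.1778] now axes [-0.001   0.0099  0.1778]
```

```bash
python3 -m handwheel '[[[0,0.006,0.05],[0,0,0]],[[0,0.006,0.1],[0,0,0]],[[0,0.006,0.15],[0,0,0]],[[0,0.006,0.175],[0,0,0]],[[0,0.006,0.175],[0,0,0]]]'
python3 -m handwheel '[[[0,0,0.01],[0,0,0]],[[0,0,0.02],[0,0,0]],[[0,0,0.03],[0,0,0]],[[0,0,0.04],[0,0,0]],[[0,0,0.04],[0,0,0]]]'
python3 -m handwheel '[[[0,0,0.01],[0,0,0]],[[0,0,0.02],[0,0,0]],[[0,0,0.03],[0,0,0]],[[0,0,0.04],[0,0,0]],[[0,0,0.04],[0,0,0]]]'
python3 - <<'E'
from h import *
go(.629,.0052,.016,96.8)
E
```

```text
clock: 25.25
tool_pos: [0.6273, 0.005, 0.0488]
orientation: [-179.8, 0.0, 96.8]
force: [0.3, 0.0, -2.0]
opening: 0.0356
clock: 25.67
tool_pos: [0.6283, 0.0052, 0.0424]
orientation: [-180.0, -0.0, 96.8]
force: [-0.7, 0.1, -1.5]
opening: 0.0362
clock: 26.08
tool_pos: [0.6283, 0.0052, 0.0342]
orientation: [-180.0, 0.0, 96.8]
force: [0.4, -0.0, -1.8]
opening: 0.0357
clock 26.08 pos [0.6283 0.0052 0.0342] ori [-179.98    0.     96.77] F [ 0.4 -0.  -1.8] open 0.0357
d_yaw 0.03 turn share [-0.0001  0.     -0.0001] | shift/0.2 new axes [-0.0003  0.0033  0.091 ] now axes [-0.0003  0.0034  0.091 ]
```

```bash
python3 -m handwheel '[[[0,0.001,0.008],[0,0,0]],[[0,0.002,0.015],[0,0,0]],[[0,0.002,0.022],[0,0,0]],[[0,0.002,0.029],[0,0,0]],[[0,0.002,0.035],[0,0,0]]]'
python3 -m handwheel '[[[0,0,0.006],[0,0,0]],[[0,0,0.012],[0,0,0]],[[0,0,0.018],[0,0,0]],[[0,0,0.024],[0,0,0]],[[0,0,0.03],[0,0,0]]]'
python3 -m handwheel '[[[0,0,0.005],[0,0,0]],[[0,0,0.01],[0,0,0]],[[0,0,0.015],[0,0,0]],[[0,0,0.02],[0,0,0]],[[0,0,0.023],[0,0,0]]]'
python3 -m handwheel '[[[0,0,0.004],[0,0,0]],[[0,0,0.007],[0,0,0]],[[0,0,0.007],[0,0,0]]]'
python3 -m handwheel '[[[0,0,0.003],[0,0,0]],[[0,0,0.006],[0,0,0]],[[0,0,0.006],[0,0,0]]]'
```

```text
clock: 26.5
tool_pos: [0.6296, 0.0053, 0.0283]
orientation: [179.9, 0.0, 96.8]
force: [0.2, -0.3, 6.3]
opening: 0.0358
clock: 26.92
tool_pos: [0.6288, 0.0053, 0.0214]
orientation: [-180.0, -0.0, 96.8]
force: [0.3, 0.9, 0.3]
opening: 0.0361
clock: 27.33
tool_pos: [0.6288, 0.0053, 0.0169]
orientation: [-180.0, -0.0, 96.8]
force: [1.0, 0.3, 0.3]
opening: 0.036
clock: 27.58
tool_pos: [0.6288, 0.0053, 0.0157]
orientation: [-180.0, 0.0, 96.8]
force: [-0.7, 0.1, 0.8]
opening: 0.0358
clock: 27.83
tool_pos: [0.6289, 0.0052, 0.0156]
orientation: [180.0, 0.0, 96.8]
force: [-4.7, 0.5, 11.2]
opening: 0.0359
```

```bash
python3 -m handwheel '[[[0,0,-0.006],[0,0,0]],[[0,0,-0.006],[0,0,0]],[[0,0,-0.006],[0,0,0]],[[0,0,-0.006],[0,0,0]],[[0,0,-0.006],[0,0,0]]]' -1
python3 -m handwheel '[[[0,0,0],[0,0,0]],[[0,0,0],[0,0,0]],[[0,0,0],[0,0,0]],[[0,0,0],[0,0,0]],[[0,0,0],[0,0,0]]]'
python3 -m handwheel '[[[0,0,-0.05],[0,0,0]],[[0,0,-0.15],[0,0,0]],[[0,0,-0.35],[0,0,0]],[[0,0,-0.55],[0,0,0]],[[0,0,-0.75],[0,0,0]]]'
python3 -m handwheel '[[[0,0,0],[0,0,0.015]],[[0,0,0],[0,0,0.03]],[[0,0,0],[0,0,0.045]],[[0,0,0],[0,0,0.0592]],[[0,0,0],[0,0,0.0592]]]'
python3 - <<'E'
from h import *
go(.5727,-.3568,.165,75.5)
E
```

```text
clock: 28.25
tool_pos: [0.6287, 0.0052, 0.0153]
orientation: [-180.0, 0.0, 96.8]
force: [0.3, -0.0, 0.5]
opening: 0.0632
clock: 28.67
tool_pos: [0.6289, 0.0053, 0.0156]
orientation: [-180.0, 0.0, 96.8]
force: [0.4, 0.3, -0.5]
opening: 0.0874
clock: 29.08
tool_pos: [0.6284, 0.005, 0.1681]
orientation: [-180.0, 0.0, 96.8]
force: [1.6, -0.2, 0.9]
opening: 0.0876
clock: 29.5
tool_pos: [0.6289, 0.0053, 0.1667]
orientation: [180.0, -0.0, 75.2]
force: [0.3, -0.3, 0.1]
opening: 0.0875
clock 29.5 pos [0.6289 0.0053 0.1667] ori [ 1.7995e+02 -3.0000e-02  7.5230e+01] F [ 0.3 -0.3  0.1] open 0.0875
d_yaw 0.27 turn share [ 0.0001 -0.0001 -0.0007] | shift/0.2 new axes [-1.823   0.1814  0.0085] now axes [-1.8221  0.1899  0.0077]
```

```bash
python3 -m handwheel '[[[-0.15,0.015,0],[0,0,0]],[[-0.33,0.033,0],[0,0,0]],[[-0.52,0.052,0],[0,0,0]],[[-0.72,0.072,0],[0,0,0]],[[-0.92,0.092,0],[0,0,0]]]'
python3 -m handwheel '[[[-0.2,0.02,0],[0,0,0]],[[-0.4,0.04,0],[0,0,0]],[[-0.6,0.06,0],[0,0,0]],[[-0.8,0.08,0],[0,0,0]],[[-0.9,0.09,0],[0,0,0]]]'
python3 -m handwheel '[[[0,0,0],[0,0,0]],[[0,0,0],[0,0,0]],[[0,0,0],[0,0,0]]]'
python3 - <<'E'
from h import *
import pickle
go(.5727,-.3568,.048,75.5)
s=snap('top');pickle.dump(s,open('top3.pkl','wb'))
a=cv2.resize(cv2.cvtColor(s['color'],cv2.COLOR_RGB2BGR)[120:220,190:410],None,fx=3.6,fy=3.6,interpolation=cv2.INTER_CUBIC)
s=snap('side');pickle.dump(s,open('side4.pkl','wb'))
b=cv2.resize(cv2.cvtColor(s['color'],cv2.COLOR_RGB2BGR)[180:246,190:410],None,fx=3.6,fy=3.6,interpolation=cv2.INTER_CUBIC)
cv2.imwrite('pics/b6.png',np.vstack([a,b]))
E
```

```text
clock: 29.92
tool_pos: [0.6001, -0.1788, 0.1664]
orientation: [180.0, -0.0, 75.7]
force: [0.9, 0.1, 0.5]
opening: 0.0876
clock: 30.33
tool_pos: [0.5714, -0.3601, 0.166]
orientation: [-180.0, 0.0, 75.5]
force: [-0.5, 0.5, -0.1]
opening: 0.0876
clock: 30.58
tool_pos: [0.5726, -0.3561, 0.1658]
orientation: [-180.0, -0.0, 75.5]
force: [0.4, 0.5, 0.0]
opening: 0.0877
clock 30.58 pos [ 0.5726 -0.3561  0.1658] ori [-1.800e+02 -1.000e-02  7.554e+01] F [0.4 0.5 0. ] open 0.0877
d_yaw -0.04 turn share [-0.     -0.      0.0001] | shift/0.2 new axes [-0.0033  0.0014  0.5891] now axes [-0.0033  0.0014  0.5891]
```

View pics/b6.png

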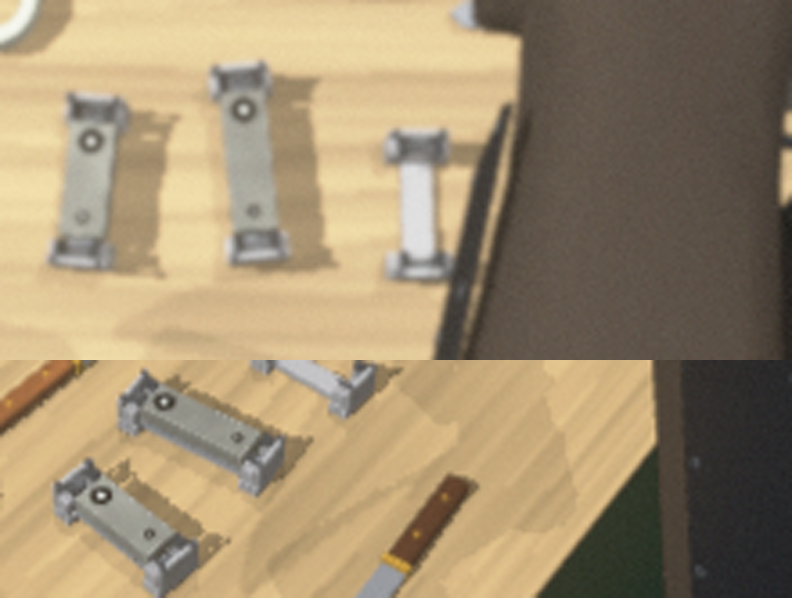

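Both hones sit in their own brackets. Marks in the top half: medium (92,140) and (82,217), long (243,110) and (254,211). In the side half: long (164,401) and (237,437), medium (101,495) and (149,534). Next: seat height and level, mark positions, and the gauge position.

Run:
```python
from h import *
import pickle
T=pickle.load(open('top3.pkl','rb'));S=pickle.load(open('side4.pkl','rb'))
t=lambda x,y:ray(T,(x+.5)/3.6-.5+190,(y+.5)/3.6-.5+120,.048)[:2]
d=lambda x,y:ray(S,(x+.5)/3.6-.5+190,(y-360+.5)/3.6-.5+180,.048)[:2]
for n,A,B,C,D,c,an in(('long',(243,110),(254,211),(164,401),(237,437),(.629,.0052),6.8),('med',(92,140),(82,217),(101,495),(149,534),(.612,.131),-4.3)):
    for nm,a,b in(('top',t(*A),t(*B)),('side',d(*C),d(*D))):
        e=a-b;print(n,nm,'big',a.round(4),'small',b.round(4),'mid',((a+b)/2).round(4),np.linalg.norm(e).round(4),np.degrees(np.arctan2(e[1],e[0])).round(1))
    r=np.radians(an)
    for nm,s in(('top',T),('side',S)):
        W=pts(s).reshape(-1,3);x=(W[:,:2]-c)@[np.cos(r),np.sin(r)];y=(W[:,:2]-c)@[-np.sin(r),np.cos(r)]
        m=(np.abs(x)<(.045 if n=='long' else .035))&(np.abs(y)<.014)&(W[:,2]>.03)
        k=np.linalg.lstsq(np.c_[x[m],y[m],np.ones(m.sum())],W[m,2],rcond=None)[0];print(nm,'top plane slopes',k[:2].round(3),'z',k[2].round(4))
for n in('top','side'):
    W=pts(pickle.load(open(n+'.pkl','rb'))).reshape(-1,3)
    W=W[(np.abs(W[:,0]-.5727)<.03)&(np.abs(W[:,1]+.3565)<.03)]
    for lo,hi in((.106,.13),(.048,.056)):
        w=W[(W[:,2]>lo)&(W[:,2]<hi)];print(n,lo,len(w),cv2.minAreaRect((w[:,:2]*1000).astype(np.float32)),np.percentile(w[:,2],90))
```

```text
long top big [0.6693 0.0084] small [ 0.5897 -0.0018] mid [0.6295 0.0033] 0.0802 7.3
long side big [0.6706 0.0076] small [ 0.5915 -0.0016] mid [0.631 0.003] 0.0796 6.6
top top plane slopes [0.001 0.002] z 0.0477
side top plane slopes [ 0.    -0.087] z 0.048
med top big [0.6434 0.1256] small [0.5826 0.1312] mid [0.613  0.1284] 0.061 -5.2
med side big [0.643  0.1263] small [0.5832 0.1314] mid [0.6131 0.1288] 0.0601 -4.9
top top plane slopes [ 0.01  -0.018] z 0.0477
side top plane slopes [ 0.012 -0.026] z 0.0485
top 0.106 76 ((572.606689453125, -356.3746032714844), (21.238391876220703, 22.85137367248535), 74.70178985595703) 0.1161856448318041
top 0.048 152 ((572.1708984375, -357.46258544921875), (46.64714813232422, 45.456451416015625), 73.67290496826172) 0.05391571220520964
side 0.106 34 ((576.1703491210938, -357.37591552734375), (21.82284927368164, 25.110902786254883), 70.98700714111328) 0.11787714926341346
side 0.048 65 ((574.999267578125, -356.198486328125), (45.35980987548828, 46.53776550292969), 78.3000717163086) 0.05497064546547945
```

Both hones are seated: top faces at z≈0.048 and level. Now to pick up the gauge.

```bash
python3 -m handwheel '[[[0,0,0.06],[0,0,0.001]],[[0,0,0.15],[0,0,0.001]],[[0,0,0.25],[0,0,0.001]],[[0,0,0.33],[0,0,0.001]],[[0,0,0.38],[0,0,0.001]]]'
python3 -m handwheel '[[[0,0,0.05],[0,0,0]],[[0,0,0.1],[0,0,0]],[[0,0,0.15],[0,0,0]],[[0,0,0.18],[0,0,0]],[[0,0,0.19],[0,0,0]]]'
python3 -m handwheel '[[[0,0,0],[0,0,0]],[[0,0,0],[0,0,0]],[[0,0,0],[0,0,0]]]'
python3 - <<'E'
from h import *
go(.573,-.3565,.048,75.1)
E
```

```text
clock: 31.1
tool_pos: [0.572, -0.3547, 0.0872]
orientation: [-179.9, -0.0, 75.2]
force: [0.0, 0.6, -0.6]
opening: 0.0878
clock: 31.52
tool_pos: [0.5723, -0.356, 0.0504]
orientation: [-179.9, -0.0, 75.1]
force: [-0.4, 0.0, -0.0]
opening: 0.0874
clock: 31.77
tool_pos: [0.5732, -0.3565, 0.0524]
orientation: [179.9, 0.0, 75.1]
force: [0.0, 0.5, 0.4]
opening: 0.0876
clock 31.77 pos [ 0.5732 -0.3565  0.0524] ori [1.7993e+02 1.0000e-02 7.5100e+01] F [0.  0.5 0.4] open 0.0876
d_yaw -0.0 turn share [0.0002 0.     0.    ] | shift/0.2 new axes [-0.0004 -0.0008  0.022 ] now axes [-0.0004 -0.0009  0.022 ]
```

```bash
python3 -m handwheel '[[[0,0,0.007],[0,0,0]],[[0,0,0.014],[0,0,0]],[[0,0,0.014],[0,0,0]],[[0,0,0.014],[0,0,0]],[[0,0,0.014],[0,0,0]]]'
python3 -m handwheel '[[[0,0,0],[0,0,0]],[[0,0,0],[0,0,0]],[[0,0,0],[0,0,0]],[[0,0,0],[0,0,0]],[[0,0,0],[0,0,0]]]' 1
python3 -m handwheel '[[[0,0,0],[0,0,0]],[[0,0,0],[0,0,0]],[[0,0,0],[0,0,0]],[[0,0,0],[0,0,0]],[[0,0,0],[0,0,0]]]'
python3 -m handwheel '[[[0,0,0],[0,0,0]],[[0,0,0],[0,0,0]],[[0,0,0],[0,0,0]],[[0,0,0],[0,0,0]],[[0,0,0],[0,0,0]]]'
```

```text
clock: 32.18
tool_pos: [0.5727, -0.3563, 0.0489]
orientation: [180.0, 0.0, 75.1]
force: [0.0, 0.0, 0.2]
opening: 0.0876
clock: 32.6
tool_pos: [0.5727, -0.3562, 0.0488]
orientation: [-180.0, 0.0, 75.1]
force: [-0.3, -0.8, 0.1]
opening: 0.0601
clock: 33.02
tool_pos: [0.5728, -0.3562, 0.0489]
orientation: [180.0, -0.0, 75.1]
force: [0.1, 0.5, -0.0]
opening: 0.0268
clock: 33.43
tool_pos: [0.5727, -0.3562, 0.0488]
orientation: [-180.0, -0.0, 75.1]
force: [-0.5, 0.4, 0.5]
opening: 0.0217
```

Gauge held (opening 21.7 mm). I'll lift it straight up and head for the long hone.

```bash
python3 -m handwheel '[[[0,0,-0.03],[0,0,0]],[[0,0,-0.08],[0,0,0]],[[0,0,-0.15],[0,0,0]],[[0,0,-0.25],[0,0,0]],[[0,0,-0.35],[0,0,0]]]'
python3 -m handwheel '[[[0,0,-0.08],[0,0,0]],[[0,0,-0.11],[0,0,0]],[[0,0,-0.13],[0,0,0]],[[0,0,-0.13],[0,0,0]]]'
python3 - <<'E'
from h import *
go(.6692,.0091,.14,75.1)
s=snap('side')
cv2.imwrite('pics/s7.png',cv2.resize(cv2.cvtColor(s['color'],cv2.COLOR_RGB2BGR)[90:190,260:400],None,fx=5,fy=5,interpolation=cv2.INTER_CUBIC))
E
```

```text
clock: 33.85
tool_pos: [0.5724, -0.3562, 0.1201]
orientation: [-180.0, 0.0, 75.1]
force: [-0.0, -0.5, -0.4]
opening: 0.0218
clock: 34.18
tool_pos: [0.5729, -0.3563, 0.1457]
orientation: [179.9, -0.0, 75.1]
force: [-0.3, -0.7, -1.0]
opening: 0.0219
clock 34.18 pos [ 0.5729 -0.3563  0.1457] ori [179.93  -0.    75.09] F [-0.3 -0.7 -1. ] open 0.0219
d_yaw 0.01 turn share [ 0.0002 -0.     -0.    ] | shift/0.2 new axes [ 1.8892 -0.0043  0.0285] now axes [ 1.8892 -0.0045  0.0286]
```

View pics/s7.png

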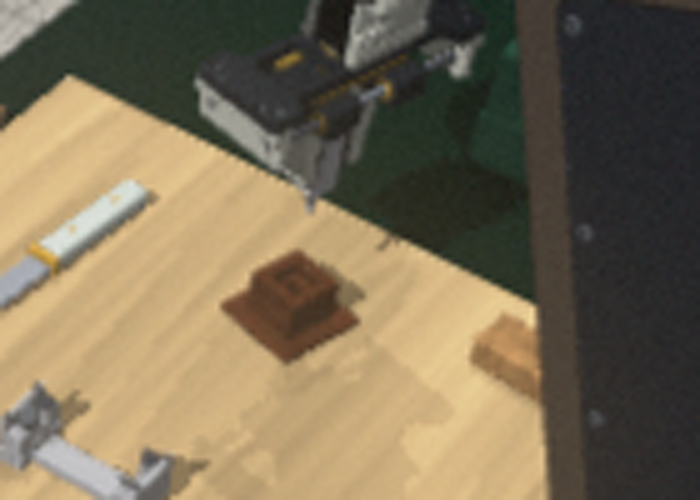

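The gauge hangs upright in the gripper with its foot at crop (308,205). The empty socket is below it, around (295,278). Moving over the long hone's big mark.

```bash
python3 -m handwheel '[[[0.07,0,0],[0,0,0]],[[0.18,0,0],[0,0,0]],[[0.31,0,0],[0,0,0]],[[0.47,0,0],[0,0,0]],[[0.63,0,0],[0,0,0]]]'
python3 -m handwheel '[[[0.15,0,0],[0,0,0]],[[0.3,0,0],[0,0,0]],[[0.45,0,0],[0,0,0]],[[0.58,0,0],[0,0,0]],[[0.7,0,0],[0,0,0]]]'
python3 -m handwheel '[[[0.12,0,0],[0,0,0]],[[0.25,0,0],[0,0,0]],[[0.38,0,0],[0,0,0]],[[0.48,0,0],[0,0,0]],[[0.56,-0.005,0]	,[0,0,0]]]'
python3 -m handwheel '[[[0,0,0.1],[0,0,0]],[[0,0,0.2],[0,0,0]],[[0,0,0.25],[0,0,0]],[[0,0,0.25],[0,0,0]],[[0,0,0.25],[0,0,0]]]'
python3 - <<'E'
from h import *
go(.6692,.0091,.082,75.1)
E
```

```text
clock: 34.65
tool_pos: [0.6045, -0.233, 0.1434]
orientation: [-179.9, 0.0, 75.0]
force: [0.3, 0.2, -0.4]
opening: 0.022
clock: 35.07
tool_pos: [0.6407, -0.0969, 0.1435]
orientation: [-179.9, 0.0, 75.1]
force: [0.0, -0.1, -2.2]
opening: 0.022
clock: 35.48
tool_pos: [0.6686, 0.0115, 0.1434]
orientation: [-179.9, 0.1, 75.2]
force: [0.1, -0.6, -1.6]
opening: 0.0223
clock: 35.9
tool_pos: [0.6685, 0.009, 0.0942]
orientation: [-179.9, 0.1, 75.1]
force: [0.1, -0.1, -1.5]
opening: 0.0218
clock 35.9 pos [0.6685 0.009  0.0942] ori [-1.7991e+02  7.0000e-02  7.5090e+01] F [ 0.1 -0.1 -1.5] open 0.0218
d_yaw 0.01 turn share [-0.0002  0.0002 -0.    ] | shift/0.2 new axes [0.0015 0.0032 0.0612] now axes [0.0016 0.0033 0.0612]
```

```bash
python3 -m handwheel '[[[0.001,0.003,0.015],[0,0,0]],[[0.001,0.003,0.03],[0,0,0]],[[0.001,0.003,0.045],[0,0,0]],[[0.001,0.003,0.06],[0,0,0]],[[0.001,0.003,0.07],[0,0,0]]]'
python3 -m handwheel '[[[0,0,0.004],[0,0,0]],[[0,0,0.008],[0,0,0]],[[0,0,0.012],[0,0,0]],[[0,0,0.016],[0,0,0]],[[0,0,0.02],[0,0,0]]]'
python3 -m handwheel '[[[0,0,0],[0,0,0]],[[0,0,0],[0,0,0]],[[0,0,0],[0,0,0]]]'
python3 - <<'E'
from h import *
import pickle
go(.6692,.0091,.0755,75.1)
s=snap('side');pickle.dump(s,open('side5.pkl','wb'))
cv2.imwrite('pics/s8.png',cv2.resize(cv2.cvtColor(s['color'],cv2.COLOR_RGB2BGR)[150:240,180:300],None,fx=6,fy=6,interpolation=cv2.INTER_CUBIC))
E
```

```text
clock: 36.32
tool_pos: [0.6696, 0.0092, 0.0808]
orientation: [180.0, -0.0, 75.1]
force: [-0.7, -0.1, -1.7]
opening: 0.0217
clock: 36.73
tool_pos: [0.6697, 0.0093, 0.0771]
orientation: [180.0, -0.0, 75.1]
force: [-0.9, 0.8, 1.3]
opening: 0.0217
clock: 36.98
tool_pos: [0.6697, 0.0093, 0.0771]
orientation: [180.0, -0.0, 75.1]
force: [-0.5, 0.6, 0.2]
opening: 0.0218
clock 36.98 pos [0.6697 0.0093 0.0771] ori [ 1.7998e+02 -1.0000e-02  7.5100e+01] F [-0.5  0.6  0.2] open 0.0218
d_yaw -0.0 turn share [ 0. -0.  0.] | shift/0.2 new axes [-0.0018 -0.002   0.0078] now axes [-0.0018 -0.002   0.0078]
```

View pics/s8.png

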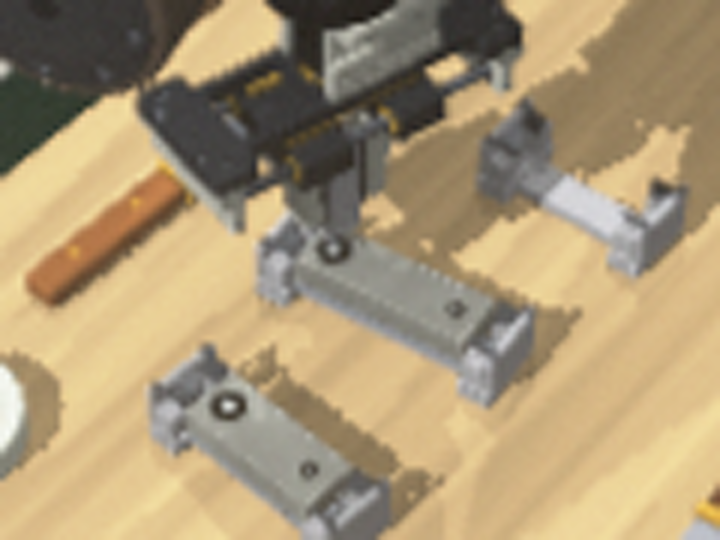

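Run:
```python
from h import *
import pickle
s=pickle.load(open('side5.pkl','rb'))
p=proj(s,[[.6697,.0093,.048],[.6697,.0093,.06]]);print(((p-[180,150])+.5)*6-.5)
c=s['color'][180:198,225:248];cv2.imwrite('pics/s9.png',cv2.resize(cv2.cvtColor(c,cv2.COLOR_RGB2BGR),None,fx=30,fy=30,interpolation=cv2.INTER_CUBIC))
f=lambda x,y:ray(s,(x+.5)/6-.5+180,(y+.5)/6-.5+150,.048)[:2]
print(f(333,250),f(457,308),f(229,406),f(309,470))
```

```text
[[332.95430651 251.17669022]
 [332.68126983 237.04521195]]
[0.67023713 0.00862317] [ 0.59105912 -0.00250587] [0.64262154 0.12647417] [0.58320771 0.13112595]
```

View pics/s9.png

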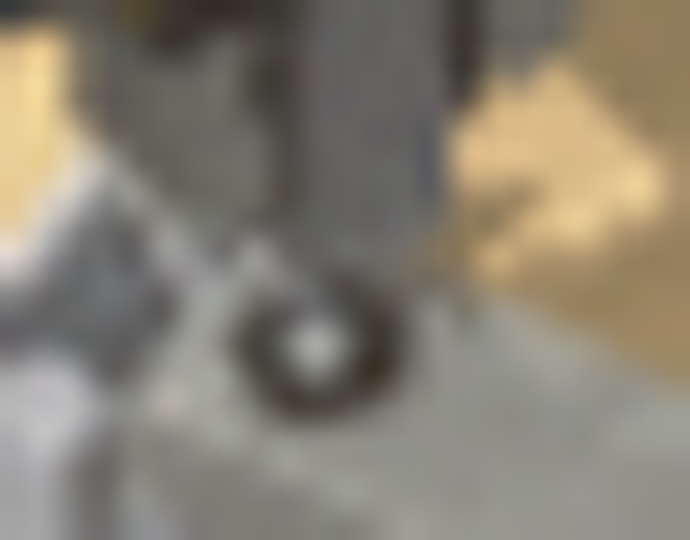

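The reported foot tip falls on the mark in the picture (crop (318,345)), and the computed positions agree to 1 mm. I'll press slightly more and hold.

```bash
python3 -m handwheel '[[[0,0,0.004],[0,0,0]],[[0,0,0.008],[0,0,0]],[[0,0,0.008],[0,0,0]],[[0,0,0.008],[0,0,0]],[[0,0,0.008],[0,0,0]]]'
for i in 1 2 3 4; do python3 -m handwheel '[[[0,0,0],[0,0,0]],[[0,0,0],[0,0,0]],[[0,0,0],[0,0,0]],[[0,0,0],[0,0,0]],[[0,0,0],[0,0,0]]]' | grep -E 'force|tool'; done
python3 -m handwheel '[[[0,0,-0.02],[0,0,0]],[[0,0,-0.05],[0,0,0]],[[0,0,-0.09],[0,0,0]],[[0,0,-0.1],[0,0,0]],[[0,0,-0.1],[0,0,0]]]'
python3 - <<'E'
from h import *
go(.5903,-.0010,.0955,75.1)
E
```

```text
clock: 37.45
tool_pos: [0.6696, 0.0094, 0.0753]
orientation: [180.0, -0.0, 75.1]
force: [-0.9, -0.3, 1.2]
opening: 0.0217
tool_pos: [0.6696, 0.0093, 0.0753]
force: [-0.4, 0.6, 0.7]
tool_pos: [0.6696, 0.0094, 0.0753]
force: [-0.2, -0.4, 1.5]
tool_pos: [0.6696, 0.0094, 0.0753]
force: [-0.7, -0.1, 1.5]
tool_pos: [0.6696, 0.0094, 0.0753]
force: [-0.5, -0.4, 1.4]
clock: 39.53
tool_pos: [0.6701, 0.0095, 0.0965]
orientation: [179.9, -0.1, 75.1]
force: [-0.5, 0.0, -1.2]
opening: 0.0219
clock 39.53 pos [0.6701 0.0095 0.0965] ori [ 1.7991e+02 -5.0000e-02  7.5110e+01] F [-0.5  0.  -1.2] open 0.0219
d_yaw -0.01 turn share [ 0.0002 -0.0001  0.    ] | shift/0.2 new axes [-0.1536 -0.3722  0.0052] now axes [-0.1536 -0.3722  0.0044]
```

Big mark done: about 2.5 N held for over 2 s. Next is the long hone's small mark.

```bash
python3 -m handwheel '[[[-0.03,-0.07,0],[0,0,0]],[[-0.07,-0.17,0],[0,0,0]],[[-0.11,-0.27,0],[0,0,0]],[[-0.14,-0.34,0],[0,0,0]],[[-0.1536,-0.372,0.004],[0,0,0]]]'
python3 -m handwheel '[[[0,0,0],[0,0,0]],[[0,0,0],[0,0,0]],[[0,0,0],[0,0,0]],[[0,0,0],[0,0,0]]]'
python3 - <<'E'
from h import *
go(.5903,-.0010,.0755,75.1)
E
```

```text
clock: 39.95
tool_pos: [0.5877, -0.0016, 0.0945]
orientation: [-180.0, -0.0, 75.1]
force: [0.2, -1.7, -1.3]
opening: 0.0217
clock: 40.28
tool_pos: [0.5907, -0.001, 0.0944]
orientation: [180.0, -0.0, 75.1]
force: [0.6, -0.2, -2.0]
opening: 0.0219
clock 40.28 pos [ 0.5907 -0.001   0.0944] ori [179.98  -0.    75.1 ] F [ 0.6 -0.2 -2. ] open 0.0219
d_yaw -0.0 turn share [ 0. -0.  0.] | shift/0.2 new axes [-0.0003 -0.0018  0.0943] now axes [-0.0003 -0.0019  0.0943]
```

```bash
python3 -m handwheel '[[[0,-0.002,0.015],[0,0,0]],[[0,-0.002,0.03],[0,0,0]],[[0,-0.002,0.045],[0,0,0]],[[0,-0.002,0.06],[0,0,0]],[[0,-0.002,0.075],[0,0,0]]]'
python3 -m handwheel '[[[0,0,0.004],[0,0,0]],[[0,0,0.008],[0,0,0]],[[0,0,0.012],[0,0,0]],[[0,0,0.016],[0,0,0]],[[0,0,0.02],[0,0,0]]]'
for i in 1 2 3 4 5; do python3 -m handwheel '[[[0,0,0],[0,0,0]],[[0,0,0],[0,0,0]],[[0,0,0],[0,0,0]],[[0,0,0],[0,0,0]],[[0,0,0],[0,0,0]]]' | grep -E 'force|tool'; done
python3 - <<'E'
from h import *
import pickle
s=snap('side');pickle.dump(s,open('side6.pkl','wb'))
c=s['color'][170:210,215:275];cv2.imwrite('pics/s10.png',cv2.resize(cv2.cvtColor(c,cv2.COLOR_RGB2BGR),None,fx=12,fy=12,interpolation=cv2.INTER_CUBIC))
p=proj(s,[np.array(get_obs()['tool_pos'])*[1,1,0]+[0,0,.048]]);print(((p-[215,170])+.5)*12)
E
```

```text
clock: 40.7
tool_pos: [0.5893, -0.0011, 0.0789]
orientation: [-180.0, 0.0, 75.1]
force: [0.5, 1.4, -1.1]
opening: 0.0221
clock: 41.12
tool_pos: [0.5894, -0.0011, 0.0756]
orientation: [180.0, -0.0, 75.1]
force: [-1.3, 0.3, 1.0]
opening: 0.0219
tool_pos: [0.5894, -0.0011, 0.0755]
force: [-1.1, 0.0, 1.0]
tool_pos: [0.5894, -0.0011, 0.0755]
force: [-1.0, -0.7, 0.6]
tool_pos: [0.5894, -0.0011, 0.0755]
force: [-1.3, 0.6, 0.9]
tool_pos: [0.5894, -0.0011, 0.0755]
force: [0.2, -0.8, 1.1]
tool_pos: [0.5894, -0.0011, 0.0755]
force: [-0.7, 0.0, 0.7]
[[496.50985242 383.11900509]]
```

View pics/s10.png

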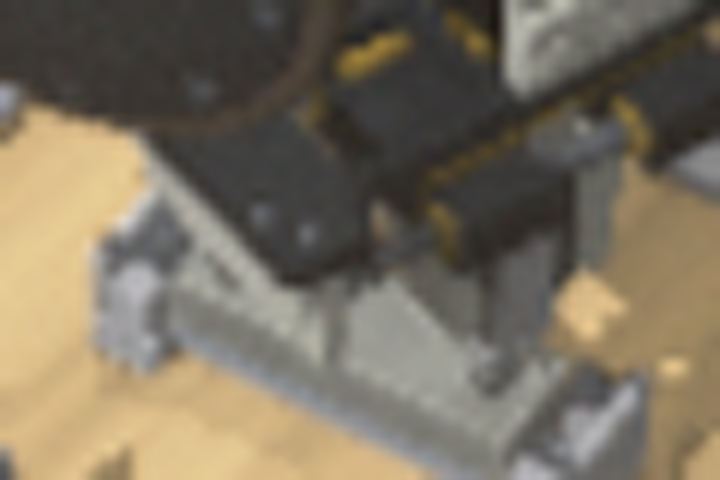

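The foot stands on the small mark (crop (490,372), mark expected at (494,376)), pressing with about 2.3 N. Next the medium hone's big mark.

```bash
python3 -m handwheel '[[[0,0,-0.03],[0,0,0]],[[0,0,-0.08],[0,0,0]],[[0,0,-0.13],[0,0,0]],[[0,0,-0.15],[0,0,0]],[[0,0,-0.15],[0,0,0]]]'
python3 - <<'E'
from h import *
go(.6427,.1271,.1,75.1)
E
```

```text
clock: 43.67
tool_pos: [0.5905, -0.0008, 0.1074]
orientation: [179.8, -0.1, 75.1]
force: [-0.2, 0.6, -1.5]
opening: 0.0216
clock 43.67 pos [ 0.5905 -0.0008  0.1074] ori [ 1.7984e+02 -9.0000e-02  7.5110e+01] F [-0.2  0.6 -1.5] open 0.0216
d_yaw -0.01 turn share [ 0.0004 -0.0002  0.    ] | shift/0.2 new axes [0.6851 0.0879 0.0371] now axes [0.685  0.088  0.0383]
```

```bash
python3 -m handwheel '[[[0.1,0.012,0],[0,0,0]],[[0.26,0.033,0],[0,0,0]],[[0.43,0.055,0],[0,0,0]],[[0.58,0.075,0],[0,0,0]],[[0.685,0.088,0.03],[0,0,0]]]'
python3 -m handwheel '[[[0,0,0.03],[0,0,0]],[[0,0,0.04],[0,0,0]],[[0,0,0.04],[0,0,0]],[[0,0,0.04],[0,0,0]]]'
python3 - <<'E'
from h import *
go(.6427,.1271,.0755,75.1)
E
```

```text
clock: 44.08
tool_pos: [0.6432, 0.1293, 0.1004]
orientation: [179.9, -0.1, 75.2]
force: [-0.1, -0.3, -1.2]
opening: 0.0219
clock: 44.42
tool_pos: [0.641, 0.1258, 0.091]
orientation: [-179.9, 0.0, 75.1]
force: [-0.1, 0.1, -1.5]
opening: 0.022
clock 44.42 pos [0.641  0.1258 0.091 ] ori [-1.7995e+02  5.0000e-02  7.5060e+01] F [-0.1  0.1 -1.5] open 0.022
d_yaw 0.04 turn share [-0.0001  0.0001 -0.0001] | shift/0.2 new axes [0.0083 0.0065 0.0777] now axes [0.0084 0.0066 0.0777]
```

```bash
python3 -m handwheel '[[[0.004,0.003,0.015],[0,0,0]],[[0.007,0.004,0.03],[0,0,0]],[[0.007,0.004,0.042],[0,0,0]],[[0.007,0.004,0.054],[0,0,0]],[[0.007,0.004,0.06],[0,0,0]]]'
python3 -m handwheel '[[[0,0,0.004],[0,0,0]],[[0,0,0.008],[0,0,0]],[[0,0,0.012],[0,0,0]],[[0,0,0.016],[0,0,0]],[[0,0,0.016],[0,0,0]]]'
for i in 1 2 3 4 5; do python3 -m handwheel '[[[0,0,0],[0,0,0]],[[0,0,0],[0,0,0]],[[0,0,0],[0,0,0]],[[0,0,0],[0,0,0]],[[0,0,0],[0,0,0]]]' | grep -E 'force|tool'; done
python3 - <<'E'
from h import *
go(.6427,.1271,.0755,75.1)
E
```

```text
clock: 44.83
tool_pos: [0.6425, 0.1276, 0.0791]
orientation: [-180.0, 0.0, 75.1]
force: [0.1, -0.5, -1.8]
opening: 0.022
clock: 45.25
tool_pos: [0.6427, 0.1278, 0.0763]
orientation: [-180.0, 0.0, 75.1]
force: [-0.8, -0.9, 1.5]
opening: 0.0219
tool_pos: [0.6428, 0.1279, 0.0763]
force: [-1.3, -0.9, 0.8]
tool_pos: [0.6428, 0.1279, 0.0763]
force: [-0.4, 0.2, -0.2]
tool_pos: [0.6428, 0.1279, 0.0763]
force: [-1.4, -1.4, 0.7]
tool_pos: [0.6428, 0.1279, 0.0763]
force: [-0.8, -1.2, 0.4]
tool_pos: [0.6428, 0.1279, 0.0763]
force: [0.3, -0.7, 0.1]
clock 47.33 pos [0.6428 0.1279 0.0763] ori [180.   -0.   75.1] F [ 0.3 -0.7  0.1] open 0.0219
d_yaw 0.0 turn share [ 0. -0. -0.] | shift/0.2 new axes [-0.004   0.0008  0.0038] now axes [-0.004   0.0008  0.0038]
```

```bash
python3 -m handwheel '[[[0,0,-0.03],[0,0,0]],[[0,0,-0.07],[0,0,0]],[[0,0,-0.1],[0,0,0]],[[0,0,-0.1],[0,0,0]],[[0,0,-0.1],[0,0,0]]]'
python3 - <<'E'
from h import *
go(.5830,.1317,.095,75.1)
E
```

```text
clock: 47.75
tool_pos: [0.6432, 0.1282, 0.0971]
orientation: [179.9, -0.1, 75.1]
force: [0.0, -0.3, -0.3]
opening: 0.0219
clock 47.75 pos [0.6432 0.1282 0.0971] ori [ 1.7994e+02 -7.0000e-02  7.5100e+01] F [ 0.  -0.3 -0.3] open 0.0219
d_yaw -0.0 turn share [ 0.0002 -0.0002  0.    ] | shift/0.2 new axes [-0.0606 -0.2952  0.0105] now axes [-0.0606 -0.2952  0.0101]
```

```bash
python3 -m handwheel '[[[-0.01,-0.05,0],[0,0,0]],[[-0.025,-0.13,0],[0,0,0]],[[-0.045,-0.22,0],[0,0,0]],[[-0.06,-0.29,0],[0,0,0]],[[-0.06,-0.295,0.01],[0,0,0]]]'
python3 -m handwheel '[[[0,0,0],[0,0,0]],[[0,0,0],[0,0,0]],[[0,0,0],[0,0,0]],[[0,0,0],[0,0,0]]]'
python3 - <<'E'
from h import *
go(.5830,.1317,.0757,75.1)
E
```

```text
clock: 48.17
tool_pos: [0.5797, 0.1313, 0.0943]
orientation: [-179.9, 0.0, 75.1]
force: [-1.3, -0.9, -1.3]
opening: 0.0218
clock: 48.5
tool_pos: [0.5831, 0.1315, 0.0941]
orientation: [180.0, 0.0, 75.1]
force: [0.2, 0.1, -0.7]
opening: 0.0221
clock 48.5 pos [0.5831 0.1315 0.0941] ori [180.     0.    75.09] F [ 0.2  0.1 -0.7] open 0.0221
d_yaw 0.01 turn share [ 0.  0. -0.] | shift/0.2 new axes [ 0.0009 -0.0007  0.092 ] now axes [ 0.0009 -0.0007  0.092 ]
```

```bash
python3 -m handwheel '[[[0,0,0.015],[0,0,0]],[[0,0,0.03],[0,0,0]],[[0,0,0.045],[0,0,0]],[[0,0,0.06],[0,0,0]],[[0,0,0.072],[0,0,0]]]'
python3 -m handwheel '[[[0,0,0.004],[0,0,0]],[[0,0,0.008],[0,0,0]],[[0,0,0.012],[0,0,0]],[[0,0,0.016],[0,0,0]],[[0,0,0.02],[0,0,0]]]'
for i in 1 2 3 4 5; do python3 -m handwheel '[[[0,0,0],[0,0,0]],[[0,0,0],[0,0,0]],[[0,0,0],[0,0,0]],[[0,0,0],[0,0,0]],[[0,0,0],[0,0,0]]]' | grep -E 'force|tool'; done
python3 - <<'E'
from h import *
import pickle
go(.5830,.1317,.0757,75.1)
s=snap('side');pickle.dump(s,open('side7.pkl','wb'))
c=s['color'][190:240,195:255];cv2.imwrite('pics/s11.png',cv2.resize(cv2.cvtColor(c,cv2.COLOR_RGB2BGR),None,fx=12,fy=12,interpolation=cv2.INTER_CUBIC))
p=proj(s,[np.array(get_obs()['tool_pos'])*[1,1,0]+[0,0,.048]]);print(((p-[195,190])+.5)*12)
E
```

```text
clock: 48.92
tool_pos: [0.5825, 0.1314, 0.0792]
orientation: [-180.0, 0.0, 75.1]
force: [0.1, 0.0, -1.8]
opening: 0.0218
clock: 49.33
tool_pos: [0.5826, 0.1314, 0.076]
orientation: [180.0, 0.0, 75.1]
force: [-0.6, -0.0, 1.2]
opening: 0.022
tool_pos: [0.5826, 0.1315, 0.0759]
force: [-1.2, -0.9, 0.1]
tool_pos: [0.5827, 0.1316, 0.0759]
force: [-1.1, -0.3, 1.6]
tool_pos: [0.5827, 0.1316, 0.0759]
force: [-0.3, -0.3, 1.2]
tool_pos: [0.5827, 0.1315, 0.0759]
force: [-1.1, -0.9, 1.0]
tool_pos: [0.5827, 0.1315, 0.0759]
force: [-1.0, -0.5, 1.0]
clock 51.42 pos [0.5827 0.1315 0.0759] ori [180.   -0.   75.1] F [-1.  -0.5  1. ] open 0.0217
d_yaw -0.0 turn share [ 0. -0.  0.] | shift/0.2 new axes [0.0013 0.0014 0.0009] now axes [0.0013 0.0014 0.0009]
[[439.52766259 463.02286715]]
```

View pics/s11.png

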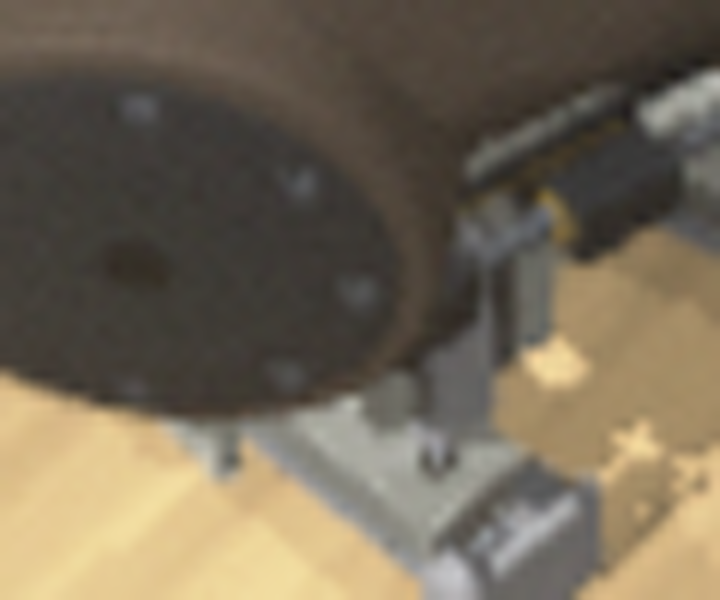

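The foot stands on the medium's small mark (crop (438,458)). Next I lift and take the gauge back to the stand.

```bash
python3 -m handwheel '[[[0,0,-0.05],[0,0,0]],[[0,0,-0.12],[0,0,0]],[[0,0,-0.2],[0,0,0]],[[0,0,-0.28],[0,0,0]],[[0,0,-0.34],[0,0,0]]]'
python3 - <<'E'
from h import *
go(.5727,-.3562,.143,75.1)
E
```

```text
clock: 51.88
tool_pos: [0.5831, 0.1317, 0.1459]
orientation: [179.9, -0.1, 75.1]
force: [0.9, -0.3, -1.2]
opening: 0.0219
clock 51.88 pos [0.5831 0.1317 0.1459] ori [ 1.7993e+02 -6.0000e-02  7.5110e+01] F [ 0.9 -0.3 -1.2] open 0.0219
d_yaw -0.01 turn share [ 0.0002 -0.0002  0.    ] | shift/0.2 new axes [-2.3711  0.5769  0.0143] now axes [-2.3712  0.5764  0.0126]
```

```bash
python3 -m handwheel '[[[-0.06,0.015,0],[0,0,0]],[[-0.16,0.04,0],[0,0,0]],[[-0.3,0.073,0],[0,0,0]],[[-0.46,0.11,0],[0,0,0]],[[-0.62,0.15,0],[0,0,0]]]'
python3 -m handwheel '[[[-0.16,0.04,0],[0,0,0]],[[-0.32,0.08,0],[0,0,0]],[[-0.48,0.12,0],[0,0,0]],[[-0.64,0.155,0],[0,0,0]],[[-0.8,0.195,0],[0,0,0]]]'
python3 -m handwheel '[[[-0.16,0.04,0],[0,0,0]],[[-0.32,0.08,0],[0,0,0]],[[-0.46,0.112,0],[0,0,0]],[[-0.58,0.141,0],[0,0,0]],[[-0.68,0.165,0],[0,0,0]]]'
python3 -m handwheel '[[[-0.08,0.02,0],[0,0,0]],[[-0.16,0.04,0],[0,0,0]],[[-0.22,0.055,0],[0,0,0]],[[-0.255,0.063,0],[0,0,0]],[[-0.27,0.066,0]	,[0,0,0]]]'
python3 -m handwheel '[[[0,0,0],[0,0,0]],[[0,0,0],[0,0,0]],[[0,0,0],[0,0,0]],[[0,0,0],[0,0,0]]]'
python3 - <<'E'
from h import *
go(.5727,-.3562,.09,75.1)
E
```

```text
clock: 52.3
tool_pos: [0.5791, 0.0026, 0.1438]
orientation: [-180.0, -0.0, 75.2]
force: [1.3, 0.6, -1.3]
opening: 0.0221
clock: 52.72
tool_pos: [0.5754, -0.1626, 0.1438]
orientation: [-180.0, -0.0, 75.1]
force: [0.5, 1.2, -1.1]
opening: 0.0219
clock: 53.13
tool_pos: [0.5722, -0.3029, 0.1434]
orientation: [-180.0, -0.0, 75.0]
force: [-0.1, 0.8, -1.9]
opening: 0.0214
clock: 53.55
tool_pos: [0.5716, -0.3572, 0.1435]
orientation: [-180.0, -0.0, 75.0]
force: [-0.5, -0.4, -1.0]
opening: 0.0218
clock: 53.88
tool_pos: [0.5724, -0.3554, 0.144]
orientation: [180.0, -0.0, 75.2]
force: [0.2, -0.4, -0.8]
opening: 0.0219
clock 53.88 pos [ 0.5724 -0.3554  0.144 ] ori [ 1.7999e+02 -1.0000e-02  7.5160e+01] F [ 0.2 -0.4 -0.8] open 0.0219
d_yaw -0.06 turn share [ 0.     -0.      0.0002] | shift/0.2 new axes [-0.0035  0.0027  0.2701] now axes [-0.0035  0.0027  0.2701]
```

```bash
python3 -m handwheel '[[[-0.0035,0.0025,0.05],[0,0,0]],[[-0.0035,0.0025,0.11],[0,0,0]],[[-0.0035,0.0025,0.18],[0,0,0]],[[-0.0035,0.0025,0.23],[0,0,0]],[[-0.0035,0.0025,0.25],[0,0,0]]]'
python3 -m handwheel '[[[0,0,0],[0,0,0]],[[0,0,0],[0,0,0]],[[0,0,0],[0,0,0]],[[0,0,0],[0,0,0]]]'
python3 - <<'E'
from h import *
go(.5727,-.3562,.055,75.1)
E
```

```text
clock: 54.3
tool_pos: [0.571, -0.3562, 0.0908]
orientation: [-179.8, -0.0, 75.1]
force: [-0.0, 0.6, -1.3]
opening: 0.022
clock: 54.63
tool_pos: [0.5729, -0.3572, 0.0947]
orientation: [179.9, 0.0, 75.1]
force: [0.0, -0.7, -1.1]
opening: 0.0219
clock 54.63 pos [ 0.5729 -0.3572  0.0947] ori [1.7993e+02 1.0000e-02 7.5110e+01] F [ 0.  -0.7 -1.1] open 0.0219
d_yaw -0.01 turn share [0.0002 0.     0.    ] | shift/0.2 new axes [ 0.0046 -0.0022  0.1983] now axes [ 0.0047 -0.0025  0.1982]
```

```bash
python3 -m handwheel '[[[0.004,-0.002,0.02],[0,0,0]],[[0.004,-0.002,0.04],[0,0,0]],[[0.004,-0.002,0.06],[0,0,0]],[[0.004,-0.002,0.08],[0,0,0]],[[0.004,-0.002,0.09],[0,0,0]]]'
python3 -m handwheel '[[[0,0,0],[0,0,0]],[[0,0,0],[0,0,0]],[[0,0,0],[0,0,0]],[[0,0,0],[0,0,0]]]'
python3 - <<'E'
from h import *
go(.5727,-.3562,.055,75.1)
E
```

```text
clock: 55.05
tool_pos: [0.5718, -0.3559, 0.0749]
orientation: [-179.9, -0.0, 75.1]
force: [0.4, -0.1, -1.6]
opening: 0.0218
clock: 55.38
tool_pos: [0.5724, -0.3562, 0.0761]
orientation: [180.0, 0.0, 75.1]
force: [-0.5, 0.9, -0.4]
opening: 0.0222
clock 55.38 pos [ 0.5724 -0.3562  0.0761] ori [179.98   0.    75.1 ] F [-0.5  0.9 -0.4] open 0.0222
d_yaw -0.0 turn share [0.0001 0.     0.    ] | shift/0.2 new axes [0.0004 0.0015 0.1054] now axes [0.0004 0.0015 0.1054]
```

```bash
python3 -m handwheel '[[[0,0.001,0.015],[0,0,0]],[[0,0.0015,0.03],[0,0,0]],[[0,0.0015,0.045],[0,0,0]],[[0,0.0015,0.06],[0,0,0]],[[0,0.0015,0.07],[0,0,0]]]'
python3 -m handwheel '[[[0,0,0.01],[0,0,0]],[[0,0,0.02],[0,0,0]],[[0,0,0.03],[0,0,0]],[[0,0,0.04],[0,0,0]],[[0,0,0.05],[0,0,0]]]'
python3 -m handwheel '[[[0,0,0.004],[0,0,0]],[[0,0,0.008],[0,0,0]],[[0,0,0.01],[0,0,0]],[[0,0,0.01],[0,0,0]]]'
python3 - <<'E'
from h import *
go(.5727,-.3562,.0488,75.1)
E
```

```text
clock: 55.8
tool_pos: [0.5723, -0.3561, 0.0612]
orientation: [-180.0, -0.0, 75.1]
force: [0.5, 0.9, -1.5]
opening: 0.0217
clock: 56.22
tool_pos: [0.5725, -0.3562, 0.0517]
orientation: [180.0, -0.0, 75.1]
force: [-0.2, -0.6, -1.9]
opening: 0.0216
clock: 56.55
tool_pos: [0.5725, -0.3562, 0.0498]
orientation: [-180.0, -0.0, 75.1]
force: [-0.6, -0.5, 0.1]
opening: 0.0219
clock 56.55 pos [ 0.5725 -0.3562  0.0498] ori [-180.    -0.    75.1] F [-0.6 -0.5  0.1] open 0.0219
d_yaw 0.0 turn share [-0. -0. -0.] | shift/0.2 new axes [0.0002 0.0009 0.0051] now axes [0.0002 0.0009 0.0051]
```

```bash
python3 -m handwheel '[[[0,0,0.004],[0,0,0]],[[0,0,0.006],[0,0,0]],[[0,0,0.006],[0,0,0]]]'
python3 -m handwheel '[[[0,0,0],[0,0,0]],[[0,0,0],[0,0,0]],[[0,0,0],[0,0,0]],[[0,0,0],[0,0,0]],[[0,0,0],[0,0,0]]]' -1
python3 -m handwheel '[[[0,0,0],[0,0,0]],[[0,0,0],[0,0,0]],[[0,0,0],[0,0,0]],[[0,0,0],[0,0,0]],[[0,0,0],[0,0,0]]]'
python3 -m handwheel '[[[0,0,-0.05],[0,0,0]],[[0,0,-0.15],[0,0,0]],[[0,0,-0.3],[0,0,0]],[[0,0,-0.5],[0,0,0]],[[0,0,-0.7],[0,0,0]]]'
python3 - <<'E'
from h import *
go(.35,-.55,.2,75.1)
E
```

```text
clock: 56.8
tool_pos: [0.5726, -0.3562, 0.0489]
orientation: [180.0, 0.0, 75.1]
force: [0.0, 0.3, 0.1]
opening: 0.022
clock: 57.22
tool_pos: [0.5726, -0.3562, 0.0487]
orientation: [180.0, 0.0, 75.1]
force: [-0.3, 0.4, 0.3]
opening: 0.0496
clock: 57.63
tool_pos: [0.5725, -0.3562, 0.0487]
orientation: [-180.0, 0.0, 75.1]
force: [0.7, 0.8, 0.3]
opening: 0.0829
clock: 58.05
tool_pos: [0.5718, -0.356, 0.1903]
orientation: [-179.9, 0.0, 75.1]
force: [1.1, -1.2, -0.1]
opening: 0.0875
clock 58.05 pos [ 0.5718 -0.356   0.1903] ori [-1.7992e+02  1.0000e-02  7.5100e+01] F [ 1.1 -1.2 -0.1] open 0.0875
d_yaw -0.0 turn share [-0.0002  0.      0.    ] | shift/0.2 new axes [-1.2225 -0.8224 -0.0483] now axes [-1.2224 -0.8226 -0.047 ]
```

Now I move aside to the right and make the final check with both cameras.

```bash
python3 -m handwheel '[[[-0.15,-0.1,0],[0,0,0]],[[-0.3,-0.2,0],[0,0,0]],[[-0.45,-0.3,0],[0,0,0]],[[-0.6,-0.4,0],[0,0,0]],[[-0.7,-0.47,0],[0,0,0]]]'
python3 -m handwheel '[[[-0.15,-0.1,0],[0,0,0]],[[-0.3,-0.2,0],[0,0,0]],[[-0.42,-0.28,0],[0,0,0]],[[-0.5,-0.34,0],[0,0,0]],[[-0.5,-0.34,0],[0,0,0]]]'
python3 -m handwheel '[[[0,0,0],[0,0,0]],[[0,0,0],[0,0,0]],[[0,0,0],[0,0,0]],[[0,0,0],[0,0,0]]]'
python3 - <<'E'
from h import *
import pickle
T=snap('top');S=snap('side');pickle.dump((T,S),open('fin.pkl','wb'))
go(.35,-.55,.2,75.1)
t=cv2.cvtColor(T['color'],cv2.COLOR_RGB2BGR);s=cv2.cvtColor(S['color'],cv2.COLOR_RGB2BGR)
cv2.imwrite('pics/fin.png',np.hstack([cv2.resize(t[60:300,80:440],(400,267)),cv2.resize(s[100:340,110:410],(400,320))[:267]]) if 0 else np.vstack([cv2.resize(t[100:215,190:420],None,fx=3.2,fy=3.2,interpolation=cv2.INTER_CUBIC),cv2.resize(s[120:190,180:410],None,fx=3.2,fy=3.2,interpolation=cv2.INTER_CUBIC)]))
for n,c,an,L in(('long',(.6295,.0043),6.8,.045),('med',(.6125,.1298),-4.5,.035)):
    r=np.radians(an)
    for nm,f in(('top',T),('side',S)):
        W=pts(f).reshape(-1,3);x=(W[:,:2]-c)@[np.cos(r),np.sin(r)];y=(W[:,:2]-c)@[-np.sin(r),np.cos(r)]
        m=(np.abs(x)<L)&(np.abs(y)<.014)&(W[:,2]>.03)
        if m.sum()>20:
            k=np.linalg.lstsq(np.c_[x[m],y[m],np.ones(m.sum())],W[m,2],rcond=None)[0];print(n,nm,m.sum(),k.round(4))
for nm,f in(('top',T),('side',S)):
    W=pts(f).reshape(-1,3);W=W[(np.abs(W[:,0]-.5727)<.03)&(np.abs(W[:,1]+.3565)<.03)]
    w=W[(W[:,2]>.1)&(W[:,2]<.15)]
    if len(w)>5:print('gauge',nm,len(w),cv2.minAreaRect((w[:,:2]*1000).astype(np.float32)),np.median(w[w[:,2]>.106,2]),np.percentile(w[:,2],90))
i=pts(pickle.load(open('top.pkl','rb')));j=pts(T);d=np.abs(i[...,2]-j[...,2])>.008
print('changed px per 32x32 block:');print(np.add.reduceat(np.add.reduceat(d,np.arange(0,384,32),0),np.arange(0,512,32),1))
E
```

```text
clock: 58.47
tool_pos: [0.4435, -0.4688, 0.1899]
orientation: [180.0, 0.0, 75.1]
force: [-0.1, -0.5, 0.1]
opening: 0.0879
clock: 58.88
tool_pos: [0.3512, -0.5485, 0.1895]
orientation: [-180.0, 0.0, 74.9]
force: [-0.8, 0.5, -0.7]
opening: 0.0874
clock: 59.22
tool_pos: [0.3551, -0.5459, 0.1889]
orientation: [180.0, 0.0, 75.2]
force: [0.1, 0.6, 0.2]
opening: 0.0873
clock 59.32 pos [ 0.355  -0.546   0.1888] ori [180.     0.    75.17] F [-0.9 -0.2 -0.9] open 0.0874
d_yaw -0.07 turn share [0.     0.     0.0002] | shift/0.2 new axes [-0.026  -0.019  -0.0562] now axes [-0.0259 -0.019  -0.0562]
long top 314 [0.0005 0.0078 0.048 ]
long side 181 [-0.0046 -0.0511  0.0483]
med top 244 [-0.0006  0.0143  0.0477]
med side 162 [-0.0006  0.0324  0.0485]
gauge top 86 ((572.5729370117188, -357.39959716796875), (22.448274612426758, 22.025882720947266), 77.03060913085938) 0.11286289924261009 0.11600068816219877
gauge side 47 ((573.8182983398438, -355.19732666015625), (25.70199203491211, 24.6448917388916), 87.47046661376953) 0.1128426644602543 0.11584873660081836
changed px per 32x32 block:
[[ 276  282  23
[... 305 characters left out ...]
5    4
     8    4]
 [   5    5    7    7    4    1   83   69  116    3    5    2    3    4
     4    6]
 [   2    9    2    2    2    3  391   78  258    4    5    5    6    7
     4  405]
 [   4    4    1    4   10    2    4    3    4    3    2    1    4    7
     3  622]
 [   4    4    5    4  190  358    5    3    3    6  309  151    3    5
    17  625]
 [   4    4    3    6    4    4    4    3    3    2    2    4    6    1
   255 1014]
 [   7    9    4    1    4    6    3    5    5    5    3    6    5    3
   693 1014]
 [   6    5    3    5    3    6   15  130    3    3    4    3    3  141
  1007 1015]
 [   2    2    3    6    5   41  698 1008  756  316   12    5    4  532
  1017 1010]]
```

The picture limit is reached, but the depth numbers cover the check. Both hones' top faces are at z≈0.048 and level, the gauge is back at its starting height and place, and nothing else on the board has changed. Handing in.

```bash
python3 -c "
from plant import *
print(close_job())"
```

```text
the job is handed in; nothing more can be done
None
```

I pressed the long and medium hones fully home in their own brackets; there was no short hone on the board. Then I rested the gauge upright for 2 s or more on each hone's big mark and then its small one, long hone first. I put the gauge back in its stand and handed in at about 59 s, with the arm clear of everything.

**Final checks:**
- **Hones:** both top faces are at z≈0.048 m, which is the fully home height. The top camera shows them level; the noisier side depth suggested across-slopes of up to 0.05 on the long hone.
- **Marks:** the gauge pressed with roughly 2–2.5 N. In the side views the foot was within about 1–2 mm of both small marks and the long hone's big mark. I placed the medium hone's big mark from coordinates only.
- **Gauge:** its position and top height (about 0.113 m) match the start to within about 1 mm.
- **Bystanders:** the top depth image shows no change on the board apart from the two moved hones, so the knives and other things stayed put.

**What disagreed or failed:**
- **Fingertip height:** the real fingertips sit about 13 mm behind the reported TCP, not 14 mm ahead as described. Because of that my first grasp closed above the medium hone without touching it; I measured the offset from depth and used it from then on.
- **Seat position:** the hone centres read from the marks differ by about 2 mm in y from the bracket centres measured by depth, which is inside the 5 mm limit.
- **Last picture:** I had used all 16 views, so the final check rests on depth numbers only.

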